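# Fish the shutter key out of the rain channel

### The arm

A 6-joint arm with a two-finger parallel gripper is mounted at the origin on the work surface. World frame = base frame: x ahead of the robot, y to its left, z up, the work surface at z = 0. Lengths are in m, angles in rad, forces in N, time in s.
With the tool pointing down it reaches from about 0.35 to 0.775 m from the base axis. Payload 5.5 kg.
Tool frame: the origin (TCP) lies at the very end of the fingers, on their centre line; the grasp point (between the pads) lies r.tcp_to_grasp behind it (r.tcp_to_grasp is the distance from the TCP to the grasp point, in m); z points along the fingers, y is the line along which they close (so a half turn about z gives the same grasp; the last joint's range is limited). The gripper opens to 85 mm and grips with 20 to 120 N. Pads are 22 mm wide; open, the fingers measure 114 mm over their backs; the gripper's body (76 mm by 85 mm) begins 54 mm behind the grasp point. The pads swing forward as they close: fully open they stand 13 mm farther back than shut.
Start: joints at [-1.298, 0.313, 0.046, 1.304, 0, 1.431], TCP at [0.231, -0.527, 0.231] pointing down, gripper open.
Joint ranges: [-2.76, 2.76], [-0.86, 1.69], [-1.03, 1.26], [-2.2, 2.34], [-1.47, 1.5], [-3.14, 3.14]. Speed limits (rad/s): [2.57, 2.57, 3.14, 3.14, 3.14, 3.14].

### API

Orientations are given as a unit quaternion [x, y, z, w].
In Python, from rig import sense, optics, job_done, r gives the robot as it stands. The module is installed in compiled form; this text tells all that it offers.
- The arm moves only by the shell command python3 -m inch 'ROWS'. ROWS is JSON, a list that holds one entry, the list of rows, each a list of 7 numbers: the shift along the tool's x, y, z normalised to -1 to 1, where 1 is 300 mm, then the turn, a rotation vector about the tool's x, y, z normalised to -1 to 1, where 1 is 180 degrees, then the gripper's target within -1 to 1 (shut at 1, half-way at 0, fully open at -1). A call has 1 to 10 rows; each row is the pose to reach, as a shift and turn from the pose commanded when the call began, along the tool's axes at that moment, turning the shorter way round; what a row does not reach only later rows make up. A row lasts 1/12 s, in which the tool goes at most 41.7 mm and 7.16 degrees, less where a joint would pass 70% of its speed; a pose out of reach is approached as far as the arm can. A call with a number of a shift or a turn outside -1 to 1 is refused whole. A call with a gripper value outside its range is refused whole. The fingers move at their own pace and stop on an object; the grip force is fixed at half the most. Time passes only in rows, so rows that repeat a pose let the fingers close. It gives the time, the measured TCP pose, the force, the opening and the grip force at its end, in the units of the state.
- sense(): the state, without advancing time (a new reading comes with each control period).
- optics.grab_frame(name): name is "scene" or "top" or "wrist"; returns (picture, depth): 384x512x3 uint8, blue, green, red; 384x512 float32, m along the optical axis (not along the pixel's ray), 0 where there is no reading.
- optics.get_calibration(name): a dict with "fx", "fy", "cx", "cy" (pixels), "R" (3x3) and "t" (3): a world point X has camera coordinates R X + t; the wrist camera has in their place "T_tool_cam" (4x4, takes a point from camera to tool coordinates, whose origin is the TCP and whose axes are the flange's). Camera axes: x right, y down, z forward; pixel columns grow to the right and rows downward; lengths in m; the calibration is good to about 2 mm. A picture is of the moment at which its call begins: read the wrist's pose just before it. get_calibration takes no time and is no camera call.
- job_done(): hands the job in; it is judged then, once.
The state is a dict: "t": time; "joint_positions": joint angles; "qvel": joint speeds; "joint_torque": joint torques, N m; "position": TCP position; "eef_rot": TCP orientation; "wrist_force": force on the tool from outside, world axes, zero at the start; "ft_torque": the same for the moment, N m; "finger_gap": finger opening in m; "finger_force": force on a finger pad.
Only numpy, scipy, OpenCV 4.12 (cv2) and the standard library are available. Lean on these libraries where they do the work, as an engineer would, in place of code of your own. Each camera call takes 0.05 s, during which the arm holds its last target. There are 200 camera calls.

### The job

The shutter key has slipped into the stone rain channel, which is too narrow for fingers. Take the hooked pick from its bracket on the bamboo stand, let the hook down behind the key, feel for the floor, which falls unevenly to the spout, and with the hook kept lightly on it drag the key along and out over the spout so that it drops into the saucer waiting below; then hang the pick back in its bracket. Be gentle with hook, key and stone, move the key with the pick only, and leave the saucer and everything else where it is.

Things in the scene. Friction and masses are not known exactly. Their poses are not given: they have to be found in the camera images.
- stone: Rain-channel stone, sandstone, fixed, 160 long (x) x 110 wide (y) x 70 mm high; origin under its centre on the ledge. Along x, mid-width, runs an open-topped slot 18 mm wide, floored with dark slate, from its closed end at x = +60 to the front face at x = -80 and on between 7 mm wide cheeks (tops 62 mm high) to a spout's free end at x = -112 mm. Rigid; over 12 N from the pick marks it, as does letting the hook down on it faster than 15 mm/s
- slot_end (a point): Middle of the slot's closed end, on the stone's top face (70 mm high), axes as the stone's. Here the slot's floor lies 24 mm below this point. From here it falls towards the spout at 0.01 to 0.13 rad as far as stone x = -10 mm, then at 0.00 to 0.16 rad to the spout's end: two hand-bedded slate strips, whose falls differ from stone to stone and are not measured, so feel for the floor
- spout (a point): Middle of the spout's free end, level with the tops of its cheeks (62 mm above the ledge; 172 mm from slot_end along the stone's -x). The slate floor there lies 20 to 45 mm above the ledge, and ends
- key_mid (a point): Flat shutter key lying on the slot's floor, 72 mm long, 2.6 mm thick, 20 g; point mid-length, half-way up. Its x runs along it away from the spout: red head 15 mm wide from x = +12 to +36, steel blade 7 to 11 mm wide from +12 to -36 mm. Behind the head 16 to 28 mm of slot are free. A hook over 1.5 mm off the floor rides up over the key; over 12 N from the pick bends it
- saucer: Round white saucer, 124 mm across, 13 mm high, loose, standing under the spout with its near rim between the spout and the ledge; origin at the centre of its underside
- pick_grip (a point): Hooked pick, 65 g, upright in its bracket; point mid-handle on its axis, to be held here. Bamboo handle 16 x 16 mm, 26 mm below to 24 mm above this point; under it a brass collar 22 mm across, its underside 30 mm below. From there a 5 mm wire goes down 54 to 75 mm (adjustable; not measured) to its foot, bent to -x: round tip, radius 2.5, at x = -6 mm. It is sprung, 1 mm for 10 N
- stand: Bamboo stand with three staggered round levels, fixed; origin on the ledge under the centre of the middle level (radius 110 mm, top 120 mm high). Lowest level: radius 90, top 60 mm high, centre at x = +109, y = -176 mm; top level: radius 90, top 180 mm high, centre at x = -109, y = +176 mm
- rest (a point): Where pick_grip lies when the pick is home: on the axis of a bracket on the rim of the stand's middle level, 137 mm from the level's centre along the stand's x. The pick's collar sits on the bracket's top, 30 mm below this point and level with the level's top; its wire hangs through an upright hole, 30 mm long (stand's x) x 11 mm wide (y), 12 mm deep, foot towards the level's centre (-x)
- gourd: Calabash gourd with steel rim, 92 mm across, 106 mm high, on the top level; origin under its centre
- bombilla: Steel bombilla lying on the middle level, 170 mm long, 16 mm wide; origin under its middle
- brush: Small wooden brush lying on the middle level, 130 mm long, 18 mm wide, 24 mm high; origin under its middle
- jar: Green glass jar with steel screw lid, 76 mm across, 110 mm high, on the lowest level; origin under its centre
- flask: Green vacuum flask, 84 mm across, 272 mm high, at the back; origin under its centre
- tin: Yellow tin, 70 x 100 x 132 mm, at the back; origin under its centre
- pot: Terracotta pot with a succulent, 110 mm across, 140 mm high, at the right; origin under its centre
Things that resemble listed ones, but are neither listed nor needed, are in the scene too. Of the things that look like the saucer, the largest one is meant.

How it is judged:
On the way, in this order (a step that is already met when the one before it is completed fails the run):
1. the hook is down in the slot behind the key's head (x of pick_grip in the frame of key_mid above 0.04 m and height (world z) of pick_grip below 0.153 m and x of key_mid in the frame of stone above -0.02 m and horizontal distance between pick_grip and key_mid below 0.075 m), for 0.1 s.
2. the key has been dragged most of the way to the spout with the hook behind it, on the channel floor (x of pick_grip in the frame of key_mid above 0.04 m and height (world z) of pick_grip below 0.153 m and x of key_mid in the frame of stone below -0.06 m and horizontal distance between pick_grip and key_mid below 0.056 m), for 0.05 s.
3. the key lies in the saucer (horizontal distance between key_mid and saucer below 0.05 m and height (world z) of key_mid below 0.02 m), for 0.2 s.
At the end, for the whole second after the job is handed in: The key lies at rest in the saucer (its middle within 50 mm of the saucer's centre and lower than 20 mm above the ledge), and the pick hangs released and still in its bracket, its grip point within 12 mm of the rest point and its handle upright within 0.12 rad (all of step 3 and linear speed of each of key, pick below 0.02 m/s and distance between pick_grip and rest below 0.012 m and angle between pick_grip's own z axis and vertical below 0.12 rad); the robot touches nothing.
It fails at once if the pick bears on the channel stone or its slate floor with more than 12 N (contact force between pick and stone above 12 N).
It fails at once if the pick bears on the key with more than 12 N (contact force between pick and key above 12 N).
It fails at once if the gripper or arm touches the key (contact force between any of the fingers, the arm and key above 0.3 N).
It fails at once if the gripper or arm strikes the stone with more than 10 N (contact force between any of the fingers, the arm and stone above 10 N).
It fails at once if the saucer is pushed more than 20 mm, or another thing on the stand or the ledge is moved more than 25 mm or knocked over (distance of saucer from where it was at the start of the episode above 0.02 m or distance of any of gourd, bombilla, brush, jar, flask, tin, pot from where it was at the start of the episode above 0.025 m or angle between any of gourd, bombilla, brush, jar, flask, tin, pot's own z axis and vertical above 0.5 rad).
It also fails if it takes over 64 s, if anything falls off the work surface, if the arm or the gripper's body presses on something with over 40 N, if the wrist force passes 120 N, or if a joint passes its speed limit or range.

## Working session

There is one attempt and no reset: what is moved stays moved. The work goes in short steps, Python scripts to look and compute and a shell command to move; the robot and the scene stay as the last step left them, time stands still between calls to the robot, and variables do not carry over. Pictures are saved under pics/ and viewed, at most 10 in all, crops included, and the job is handed in when it is done.

```bash
mkdir -p pics
cat > h.py <<'E'
import numpy as np, cv2
from rig import sense, optics, job_done, r
from scipy.spatial.transform import Rotation as Ro
def cloud(n):
    s=sense(); img,d=optics.grab_frame(n); c=optics.get_calibration(n)
    v,u=np.mgrid[:384,:512]
    P=np.stack([(u-c['cx'])/c['fx']*d,(v-c['cy'])/c['fy']*d,d],-1)
    if n=='wrist':
        T=np.array(c['T_tool_cam']); P=P@T[:3,:3].T+T[:3,3]
        P=P@Ro.from_quat(s['eef_rot']).as_matrix().T+np.array(s['position'])
    else: P=(P-np.array(c['t']))@np.array(c['R'])
    P[d==0]=np.nan
    return img,P
E
python3 - <<'E'
from h import *
s=sense(); print(s['position'],s['eef_rot'],s['wrist_force'],r.tcp_to_grasp)
for n in('top','scene'):
    i,P=cloud(n); np.save(n+'.npy',P); cv2.imwrite(n+'.png',i); 
    cv2.imwrite(f'pics/{n}.png',cv2.resize(i,(800,600),interpolation=cv2.INTER_CUBIC))
E
```

```text
[ 0.23049848 -0.5262131   0.23038975] [ 9.78778150e-01  2.04920630e-01 -6.24539421e-05 -9.30095246e-04] [-0.50011496  0.47071723  0.55304675] 0.0187
```

View pics/top.png

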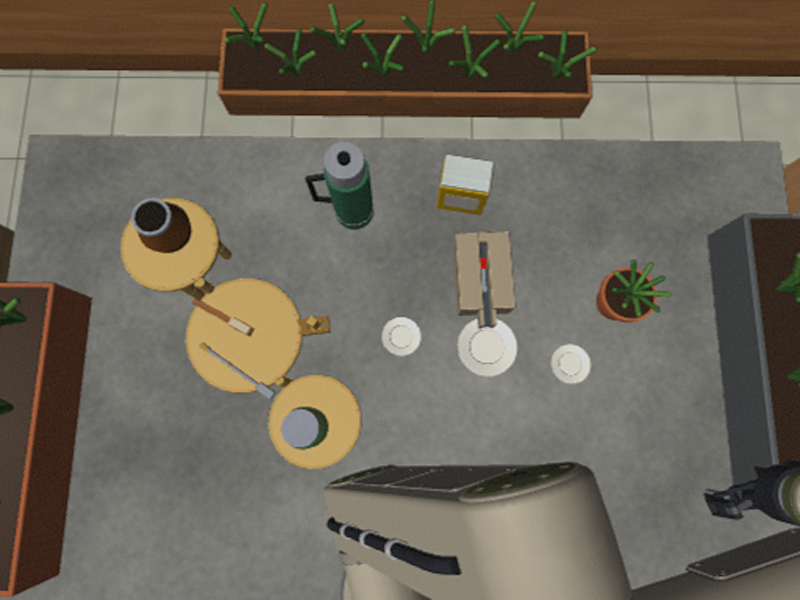

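View pics/scene.png

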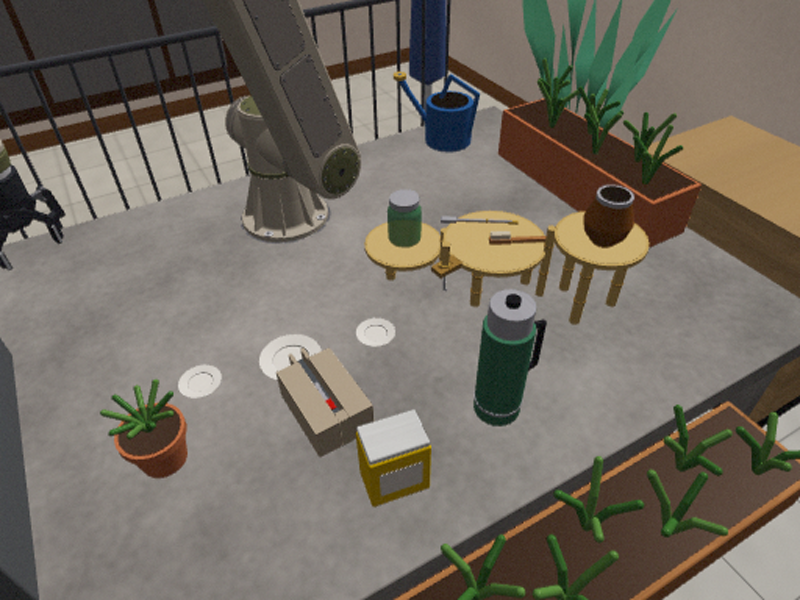

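The top view shows the stand's middle level at (245,335) with the bracket and pick at (315,324). The stone is at (485,272), with the key's red head at (484,263) and the spout end at (487,322). There are three saucer-like discs, at (401,336), (487,346) and (571,363). The middle one is the largest and sits under the spout, so it is the one meant. Next I'll measure.

Run:
```python
from h import *
P=np.load('top.npy'); I=cv2.imread('top.png')
v,u=np.mgrid[:384,:512]
def box(a,b,c,d): return (u>=a/1.5625)&(u<=c/1.5625)&(v>=b/1.5625)&(v<=d/1.5625)
def circ(m,n):
    X=P[m]; (c,rad)=cv2.minEnclosingCircle(X[:,:2].astype(np.float32)); print(n,np.round(c,4),round(rad,4),'med z',np.median(X[:,2]).round(4),len(X)); return np.array(c)
z=P[...,2]
low=circ(box(265,370,365,470)&(abs(z-.06)<.006),'low')
top=circ(box(115,195,222,295)&(abs(z-.18)<.006),'topl')
mid=circ(box(184,275,300,395)&(abs(z-.12)<.006),'mid')
d=top-low; a=np.arctan2(d[1],d[0])-np.arctan2(352,-218); print('stand yaw',a,'centre',(low+top)/2)
c=(low+top)/2; print('rest',c+.137*np.array([np.cos(a),np.sin(a)]))
m=box(295,305,335,345); X=P[m&(z>.155)]; print('handle top',X.mean(0),len(X),X.min(0),X.max(0))
X=P[m&(abs(z-.12)<.006)]; print('bracket',X.mean(0),len(X))
m=box(445,225,525,320)&(abs(z-.07)<.004); X=P[m][:,:2].astype(np.float32)
rc=cv2.minAreaRect(X); print('stone',rc, np.median(P[m][:,2]))
b=box(445,310,530,385)&(z>.004)&(z<.02); circ(b,'saucer')
for q in (box(375,310,425,360),box(545,340,595,390)): circ(q&(z>.004)&(z<.02),'other')
hsv=cv2.cvtColor(I,cv2.COLOR_BGR2HSV)
red=box(470,230,500,330)&(hsv[...,1]>170)&((hsv[...,0]<8)|(hsv[...,0]>172)); X=P[red]; print('red',X.mean(0),X.min(0),X.max(0),len(X))
cr=lambda a,b,c,d,k:cv2.resize(I[b:d,a:c],None,fx=k,fy=k,interpolation=cv2.INTER_CUBIC)
A=cr(280,140,350,250,5);B=cr(175,185,245,250,5)
o=np.zeros((550,710,3),np.uint8);o[:,:350]=A;o[:325,360:]=B;cv2.imwrite('pics/crop.png',o)
```

```text
low [0.324  0.1742] 0.0915 med z 0.0624 2021
topl [0.6338 0.4337] 0.0973 med z 0.1826 1920
mid [0.4825 0.3007] 0.1165 med z 0.1225 3774
stand yaw -1.4279707056679118 centre [0.47890726 0.30392847]
rest [0.49840791 0.16832344]
handle top [0.49827784 0.16772334 0.17319639] 40 [0.4892961  0.15894577 0.15813528] [0.50705293 0.17718954 0.17929418]
bracket [0.49523762 0.18109768 0.12194567] 204
stone ((0.6143187284469604, -0.1626279652118683), (0.18109899759292603, 0.1105552613735199), 3.179546356201172) 0.07133224553440276
saucer [ 0.4738 -0.1806] 0.1143 med z 0.0098 1257
other [0.4963 0.0053] 0.071 med z 0.0076 537
other [ 0.4377 -0.3466] 0.0721 med z 0.0075 515
red [ 0.64535502 -0.16399831  0.04735436] [ 0.6351406  -0.16783636  0.04228169] [ 0.65618419 -0.16031759  0.05170522] 21
```

View pics/crop.png

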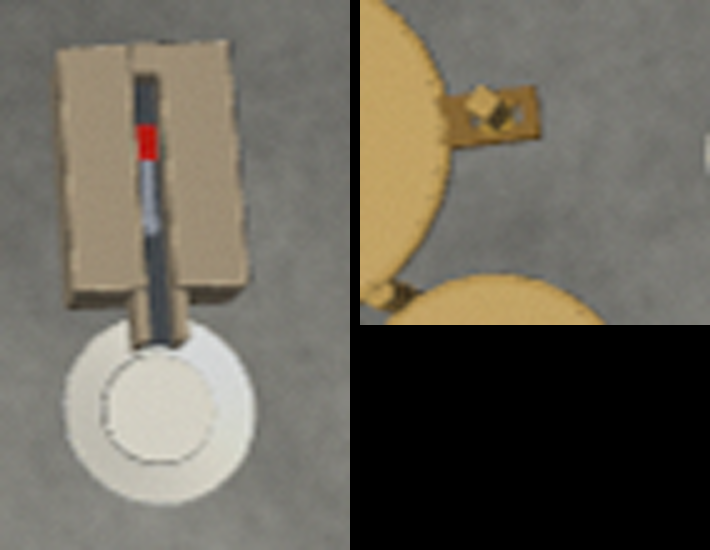

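The crop confirms that the big saucer lies under the spout, and that the pick stands in its bracket with the handle apparently turned. I'll travel to a point above the pick.

```bash
cat >> h.py <<'E'
def plan(x,y,z,yaw):
    s=sense(); R=Ro.from_quat(s['eef_rot']); D=Ro.from_euler('z',yaw)*Ro.from_euler('x',np.pi)
    d=R.inv().apply(np.array([x,y,z])-s['position']); t=(R.inv()*D).as_rotvec()
    cy=R.as_matrix()[:,0]; print('t',s['t'],'pos',np.round(s['position'],4),'yaw',round(np.arctan2(cy[1],cy[0]),4),'F',np.round(s['wrist_force'],2),'gap',s['finger_gap'])
    print('SHIFT',np.round(d/.3,4),'TURN',np.round(t/np.pi,4))
E
python3 -m inch '[[[0.87,-0.88,-0.33,0,0,-0.39,-1],[0.87,-0.88,-0.33,0,0,-0.39,-1],[0.87,-0.88,-0.33,0,0,-0.39,-1],[0.87,-0.88,-0.33,0,0,-0.39,-1],[0.87,-0.88,-0.33,0,0,-0.39,-1],[0.87,-0.88,-0.33,0,0,-0.39,-1],[0.87,-0.88,-0.33,0,0,-0.39,-1],[0.87,-0.88,-0.33,0,0,-0.39,-1],[0.87,-0.88,-0.33,0,0,-0.39,-1],[0.87,-0.88,-0.33,0,0,-0.39,-1]]]'
python3 -c "
from h import *
plan(.45,.10,.33,1.714); print(optics.get_calibration('wrist'))"
```

```text
t: 0.93
position: [0.3648, -0.1757, 0.3321]
eef_rot: [0.679, 0.734, 0.001, 0.001]
wrist_force: [-0.4, -0.3, -0.2]
finger_gap: 0.0852
finger_force: 0.0
t 0.9333 pos [ 0.3648 -0.1757  0.3321] yaw 1.649 F [-0.39 -0.29 -0.16] gap 0.0852489235844759
SHIFT [0.8941 0.3549 0.008 ] TURN [ 0.0008 -0.     -0.0207]
{'fx': 281.8901332573067, 'fy': 281.8901332573067, 'cx': 255.7184810241892, 'cy': 192.87136361653032, 'T_tool_cam': array([[-3.26997680e-04, -9.57823048e-01, -2.87358491e-01,
         7.36623592e-02],
       [ 9.99999467e-01, -3.18160722e-05, -1.03189343e-03,
        -7.61698257e-04],
       [ 9.79228692e-04, -2.87358675e-01,  9.57822548e-01,
        -1.42677859e-01],
       [ 0.00000000e+00,  0.00000000e+00,  0.00000000e+00,
         1.00000000e+00]])}
```

```bash
python3 -m inch '[[[0.98,0.45,0.15,0,0,-0.02,-1],[0.98,0.45,0.15,0,0,-0.02,-1],[0.98,0.45,0.15,0,0,-0.02,-1],[0.98,0.45,0.15,0,0,-0.02,-1],[0.98,0.45,0.15,0,0,-0.02,-1],[0.98,0.45,0.15,0,0,-0.02,-1],[0.98,0.45,0.15,0,0,-0.02,-1],[0.98,0.45,0.15,0,0,-0.02,-1],[0.98,0.45,0.15,0,0,-0.02,-1],[0.98,0.45,0.15,0,0,-0.02,-1]]]'
python3 - <<'E'
from h import *
plan(.498,.168,.27,1.714)
i,P=cloud('wrist'); np.save('w1.npy',P); cv2.imwrite('w1.png',i); cv2.imwrite('pics/w1.png',cv2.resize(i,(800,600),interpolation=cv2.INTER_CUBIC))
z=P[...,2]
near=(np.hypot(P[...,0]-.498,P[...,1]-.168)<.03)
m=near&(z>.165)&(z<.185); X=P[m]; print(len(X),X.mean(0)); print(cv2.minAreaRect(X[:,:2].astype(np.float32)))
E
```

```text
t: 1.77
position: [0.4784, 0.1239, 0.2841]
eef_rot: [0.658, 0.753, -0.001, -0.001]
wrist_force: [-0.8, -0.1, -0.2]
finger_gap: 0.0855
finger_force: 0.0
t 1.7667 pos [0.4784 0.1239 0.2841] yaw 1.7048 F [-0.84 -0.14 -0.21] gap 0.08547478307250292
SHIFT [0.1371 0.0845 0.0469] TURN [-0.0008  0.0001 -0.0029]
329 [0.49792868 0.16734374 0.17341227]
((0.4983443021774292, 0.16714021563529968), (0.01571556366980076, 0.0160079225897789), 53.80537796020508)
```

View pics/w1.png

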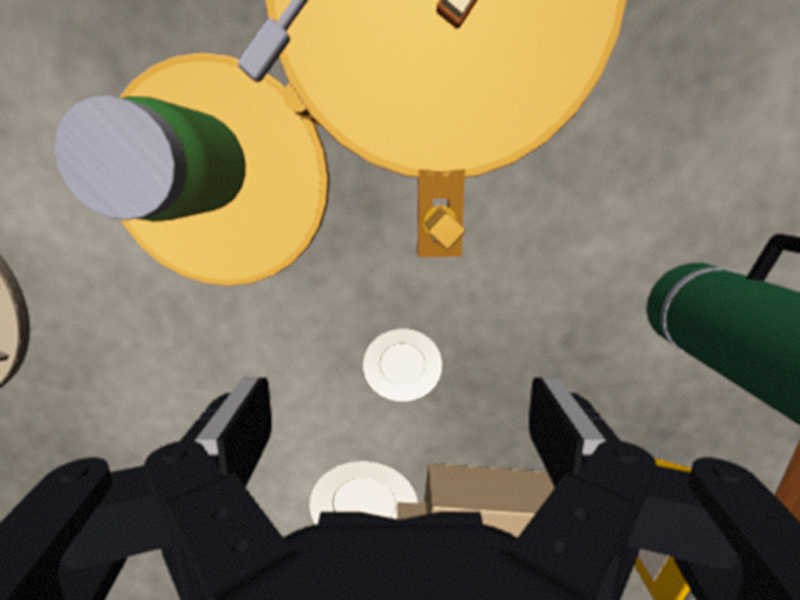

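The wrist view shows the bracket at (440,213), with its hole's free part at (440,205). The handle top is at (445,228) and is twisted about 45° to the bracket. I'll grip across its faces, so tool yaw 143.8°.

```bash
python3 -c "
from h import *
plan(.4983,.1674,.25,2.51)"
```

```text
t 1.8167 pos [0.4783 0.1227 0.2846] yaw 1.7028 F [-0.92  0.32 -0.43] gap 0.08540068244845307
SHIFT [0.139 0.086 0.115] TURN [-6.000e-04 -1.000e-04 -2.569e-01]
```

```bash
python3 -m inch '[[[0.139,0.086,0.115,0,0,-0.257,-1],[0.139,0.086,0.115,0,0,-0.257,-1],[0.139,0.086,0.115,0,0,-0.257,-1],[0.139,0.086,0.115,0,0,-0.257,-1],[0.139,0.086,0.115,0,0,-0.257,-1],[0.139,0.086,0.115,0,0,-0.257,-1],[0.139,0.086,0.115,0,0,-0.257,-1],[0.139,0.086,0.115,0,0,-0.257,-1],[0.139,0.086,0.115,0,0,-0.257,-1],[0.139,0.086,0.115,0,0,-0.257,-1]]]' >/dev/null
python3 - <<'E'
from h import *
i,P=cloud('wrist'); z=P[...,2]; plan(.4983,.1674,.132,2.51)
near=(np.hypot(P[...,0]-.498,P[...,1]-.168)<.03)
X=P[near&(z>.165)&(z<.185)]; print(len(X),X.mean(0)); print(cv2.minAreaRect(X[:,:2].astype(np.float32)))
E
```

```text
t 2.7 pos [0.499  0.1661 0.251 ] yaw 2.5056 F [ 0.28 -0.07 -0.22] gap 0.0852964745497173
SHIFT [0.0045 0.0021 0.3966] TURN [ 0.      0.0001 -0.0014]
381 [0.49712516 0.16735598 0.17309961]
((0.4978071451187134, 0.16695551574230194), (0.015894046053290367, 0.015595334582030773), 55.08972930908203)
```

```bash
python3 -m inch '[[[0.003,0.002,0.1,0,0,-0.002,-1],[0.003,0.002,0.2,0,0,-0.004,-1],[0.003,0.002,0.3,0,0,-0.004,-1],[0.003,0.002,0.36,0,0,-0.004,-1],[0.003,0.002,0.395,0,0,-0.004,-1],[0.003,0.002,0.395,0,0,-0.004,-1],[0.003,0.002,0.395,0,0,-0.004,0.3],[0.003,0.002,0.395,0,0,-0.004,1],[0.003,0.002,0.395,0,0,-0.004,1],[0.003,0.002,0.395,0,0,-0.004,1]]]'
python3 -m inch '[[[0,0,0,0,0,0,1],[0,0,0,0,0,0,1],[0,0,0,0,0,0,1],[0,0,0,0,0,0,1],[0,0,0,0,0,0,1]]]'
python3 - <<'E'
from h import *
plan(.4983,.1674,.132,2.51); i,P=cloud('scene'); 
cv2.imwrite('pics/hook.png',cv2.resize(i[140:200,240:330],(720,480),interpolation=cv2.INTER_CUBIC))
E
```

```text
t: 3.53
position: [0.4996, 0.1681, 0.1337]
eef_rot: [0.305, 0.952, 0.001, 0.001]
wrist_force: [-0.4, -0.8, -0.6]
finger_gap: 0.0387
finger_force: 0.0
t: 3.95
position: [0.4991, 0.168, 0.1331]
eef_rot: [0.305, 0.952, 0.0, 0.001]
wrist_force: [-1.0, 0.5, 5.7]
finger_gap: 0.0154
finger_force: 58.4
t 3.95 pos [0.4991 0.168  0.1331] yaw 2.5208 F [-0.98  0.53  5.66] gap 0.015379713359161003
SHIFT [ 0.001  -0.003   0.0035] TURN [0.0003 0.0003 0.0034]
```

View pics/hook.png

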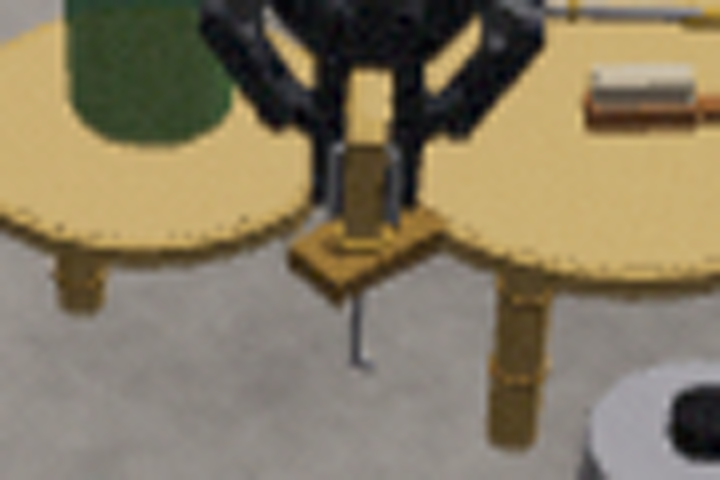

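The scene crop shows the foot at about (368,366), pointing right. I need to know its exact yaw before lifting through the hole, so I'll compare yaw hypotheses in scene pixels.

Run:
```python
from h import *
ims=[optics.grab_frame('scene')[0].astype(float) for _ in range(6)]; g=np.mean(ims,0).mean(-1); np.save('g.npy',g)
c=optics.get_calibration('scene'); R=np.array(c['R']);t=np.array(c['t']); print('cam',-R.T@t)
def pr(X): q=np.asarray(X)@R.T+t; return np.stack([q[:,0]/q[:,2]*c['fx']+c['cx'],q[:,1]/q[:,2]*c['fy']+c['cy']],-1)
np.set_printoptions(linewidth=200,suppress=True)
print(g[174:190,278:294].round().astype(int))
from scipy.optimize import minimize
x0,x1,y0,y1=277,294,178,190
patch=g[y0:y1,x0:x1]
rng=np.linspace(0,1,40)
def render(L,yaw,du,dv,S=8):
    b=np.array([.4983,.1674,.12]); f=b-[0,0,L-2.5]
    tip=f-.006*np.array([np.cos(yaw),np.sin(yaw),0])
    a=pr([b,f,tip]); a=(a+[du-x0+.5,dv-y0+.5])*S
    q=(f@R.T+t)[2]; w=max(1,int(round(.005/q*c['fx']*S)))
    m=np.zeros((patch.shape[0]*S,patch.shape[1]*S),np.uint8)
    A=[tuple(int(round(k)) for k in p) for p in a]
    cv2.line(m,A[0],A[1],255,w); cv2.line(m,A[1],A[2],255,w); 
    return cv2.GaussianBlur(cv2.resize(m,(patch.shape[1],patch.shape[0]),interpolation=cv2.INTER_AREA).astype(float)/255,(0,0),.5)
for off in range(-180,180,15):
    best=(1e9,)
    for L in np.arange(.052,.078,.0015):
        for du in np.arange(-2,2.1,.25):
            m=render(L,-1.428+np.radians(off),du,0)
            A=np.c_[m.ravel(),np.ones(m.size)]; s,res,_,_=np.linalg.lstsq(A,patch.ravel(),rcond=None)
            if res[0]<best[0]: best=(res[0],L,du,s)
    print(off,round(best[0]),best[1].round(4),best[2],best[3].round(0))
```

```text
cam [ 1.26486541 -0.35775245  0.88013621]
[[ 51  41  60 103 106 105  75  46  44  50  65  99 135 133 130 130]
 [ 96  53  43  42  73  47  46  52  65  99 138 138 136 133 134 135]
 [135  98  58  44  45  51  46  85 138 136 136 136 137 135 137 139]
 [137 136 116  58  53  96  64 110 136 136 134 136 138 137 138 140]
 [134 134 132 114  97 132  70 112 137 137 137 137 137 136 138 136]
 [131 133 134 133 131 130  67 121 135 137 137 138 138 137 136 136]
 [132 134 134 133 132 120  68 128 132 135 136 137 139 139 138 138]
 [133 131 132 131 131 121  68 130 134 134 136 140 141 142 140 140]
 [132 129 128 129 130 120  71 133 133 133 135 140 144 143 142 140]
 [129 127 127 129 131 120  71 138 136 137 137 137 139 140 139 139]
 [130 129 129 131 132 120  67 145 142 137 138 139 136 134 137 138]
 [131 132 132 131 133 114  83  94 121 135 137 137 136 136 137 138]
 [131 133 133 132 132 132 133 115 117 136 137 137 135 137 139 138]
 [131 134 134 132 132 134 135 136 137 137 137 135 133 133 134 136]
 [133 134 135 134 132 133 135 139 139 136 134 132 131 132 133 134]
 [134 135 134 133 134 134 136 136 136 134 134 136 137 137 136 136]]
-180 17075 0.052 0.0 [-453.  134.]
-165 17075 0.052 0.0 [-453.  134.]
-150 17075 0.052 0.0 [-453.  134.]
-135 17075 0.052 0.0 [-453.  134.]
-120 17075 0.052 0.0 [-453.  134.]
-105 17075 0.052 0.0 [-453.  134.]
-90 17075 0.052 0.0 [-453.  134.]
-75 17075 0.052 0.0 [-453.  134.]
-60 17075 0.052 0.0 [-453.  134.]
-45 17075 0.052 0.0 [-453.  134.]
-30 17075 0.052 0.0 [-453.  134.]
-15 17075 0.052 0.0 [-453.  134.]
0 17075 0.052 0.0 [-453.  134.]
15 17075 0.052 0.0 [-453.  134.]
30 17075 0.052 0.0 [-453.  134.]
45 17075 0.052 0.0 [-453.  134.]
60 17075 0.052 0.0 [-453.  134.]
75 17075 0.052 0.0 [-453.  134.]
90 17075 0.052 0.0 [-453.  134.]
105 17075 0.052 0.0 [-453.  134.]
120 17075 0.052 0.0 [-453.  134.]
135 17075 0.052 0.0 [-453.  134.]
150 17075 0.052 0.0 [-453.  134.]
165 17075 0.052 0.0 [-453.  134.]
```

Run:
```python
from h import *
c=optics.get_calibration('scene'); R=np.array(c['R']);t=np.array(c['t']); print(c['fx'],c['cx'],c['cy'])
def pr(X): q=np.asarray(X)@R.T+t; return np.stack([q[:,0]/q[:,2]*c['fx']+c['cx'],q[:,1]/q[:,2]*c['fy']+c['cy']],-1)
b=np.array([.4983,.1674,.12])
print(pr([b+[0,0,.03],b,b-[0,0,.054],b-[0,0,.075]]))
f=b-[0,0,.06]
for o in range(-90,100,15):
    y=-1.428+np.radians(o); d=np.array([np.cos(y),np.sin(y),0]); print(o,(pr([f-.006*d])-pr([f])).round(2), (pr([f-.0085*d])-pr([f])).round(2))
```

```text
377.72626119662596 253.52666453253465 194.40337486443454
[[284.57429112 161.11375499]
 [284.21761661 168.6002478 ]
 [283.60561567 181.44596704]
 [283.37743461 186.23542016]]
-90 [[1.21 0.95]] [[1.71 1.35]]
-75 [[1.52 0.72]] [[2.16 1.02]]
-60 [[1.74 0.44]] [[2.47 0.63]]
-45 [[1.84 0.13]] [[2.6  0.19]]
-30 [[ 1.81 -0.18]] [[ 2.56 -0.26]]
-15 [[ 1.65 -0.49]] [[ 2.34 -0.69]]
0 [[ 1.39 -0.76]] [[ 1.97 -1.07]]
15 [[ 1.03 -0.98]] [[ 1.46 -1.38]]
30 [[ 0.6  -1.13]] [[ 0.85 -1.6 ]]
45 [[ 0.13 -1.21]] [[ 0.19 -1.7 ]]
60 [[-0.34 -1.2 ]] [[-0.49 -1.7 ]]
75 [[-0.8  -1.11]] [[-1.13 -1.57]]
90 [[-1.2  -0.95]] [[-1.7  -1.34]]
```

The scene pixels show the foot offset by about (+1.8, +0.5) px. That fits only if the pick is turned about −45° in its bracket, which agrees with the twisted handle (pick yaw ≈ −125.5°). I'll raise it 3 mm, turn it +43.7° so the foot lines up with the hole, then lift.

```bash
python3 -m inch '[[[0,0,-0.01,0,0,0,1],[0,0,-0.012,0,0,-0.03,1],[0,0,-0.012,0,0,-0.06,1],[0,0,-0.012,0,0,-0.09,1],[0,0,-0.012,0,0,-0.12,1],[0,0,-0.012,0,0,-0.15,1],[0,0,-0.012,0,0,-0.18,1],[0,0,-0.012,0,0,-0.21,1],[0,0,-0.012,0,0,-0.243,1],[0,0,-0.012,0,0,-0.243,1]]]'
python3 -c "
from h import *
plan(.4983,.1674,.24,3.283)"
```

```text
t: 5.13
position: [0.4982, 0.1678, 0.1355]
eef_rot: [-0.073, 0.997, -0.0, -0.0]
wrist_force: [-0.4, -0.8, -0.8]
finger_gap: 0.015
finger_force: 58.3
t 5.1333 pos [0.4982 0.1678 0.1355] yaw -2.9964 F [-0.4  -0.84 -0.8 ] gap 0.014990641417775799
SHIFT [ 3.000e-04 -1.500e-03 -3.483e-01] TURN [-0.     -0.0003  0.0012]
```

```bash
python3 -m inch '[[[0,0,-0.03,0,0,0,1],[0,0,-0.06,0,0,0,1],[0,0,-0.09,0,0,0,1],[0,0,-0.12,0,0,0,1],[0,0,-0.15,0,0,0,1],[0,0,-0.18,0,0,0,1],[0,0,-0.21,0,0,0,1],[0,0,-0.24,0,0,0,1],[0,0,-0.27,0,0,0,1],[0,0,-0.3,0,0,0,1]]]'
python3 -m inch '[[[0,0,-0.05,0,0,0,1],[0,0,-0.1,0,0,0,1],[0,0,-0.15,0,0,0,1],[0,0,-0.15,0,0,0,1]]]'
python3 - <<'E'
from h import *
P=np.load('top.npy'); z=P[...,2]; v,u=np.mgrid[:384,:512]
# stone: slot walls etc from top view; top face points
m=(u>285)&(u<336)&(v>144)&(v<215)&(abs(z-.071)<.004)
X=P[m]; X=X[(X[:,0]>.54)]
c=X[:,:2].mean(0)
for y in range(0,1):
    rc=cv2.minAreaRect(X[:,:2].astype(np.float32)); print(rc)
# side edges: fit lines to min/max y per x-bin
b=[];
for x in np.arange(.545,.68,.01):
    s=X[abs(X[:,0]-x)<.005]; ys=np.sort(s[:,1]); g=np.diff(ys); 
    i=np.argmax(g[len(g)//4:3*len(g)//4])+len(g)//4
    b.append([x,ys[0],ys[-1],ys[i],ys[i+1]])
b=np.array(b); print(b.round(4))
for k in range(1,5): p=np.polyfit(b[:,0],b[:,k],1); print(k,p,np.degrees(np.arctan(p[0])))
m=(u>280)&(u<345)&(v>170)&(v<250)&(z>.004)&(z<.02)&(np.hypot(P[...,0]-.46,P[...,1]+.165)<.08)
S=P[m]; 
rim=S[S[:,2]>.011]; print('rim',len(rim),cv2.minEnclosingCircle(rim[:,:2].astype(np.float32)))
plan(.66,-.16,.25,4.765)
E
```

```text
t: 5.97
position: [0.4986, 0.1679, 0.2268]
eef_rot: [-0.071, 0.997, -0.0, 0.0]
wrist_force: [-0.5, -0.1, -1.1]
finger_gap: 0.0154
finger_force: 58.4
t: 6.3
position: [0.5, 0.1681, 0.2742]
eef_rot: [-0.071, 0.997, 0.0, 0.002]
wrist_force: [1.5, 0.6, -0.5]
finger_gap: 0.015
finger_force: 58.4
((0.6245100498199463, -0.16206184029579163), (0.1606849730014801, 0.1105552613735199), 3.179546356201172)
[[ 0.545  -0.2177 -0.1113 -0.1768 -0.1559]
 [ 0.555  -0.2187 -0.1114 -0.1749 -0.1559]
 [ 0.565  -0.2191 -0.1117 -0.175  -0.1563]
 [ 0.575  -0.2191 -0.1117 -0.1743 -0.153 ]
 [ 0.585  -0.2167 -0.1089 -0.1745 -0.1531]
 [ 0.595  -0.2162 -0.109  -0.1728 -0.1531]
 [ 0.605  -0.2167 -0.1089 -0.1718 -0.1534]
 [ 0.615  -0.217  -0.109  -0.1723 -0.154 ]
 [ 0.625  -0.2144 -0.1095 -0.1729 -0.1507]
 [ 0.635  -0.2148 -0.1066 -0.1704 -0.1509]
 [ 0.645  -0.215  -0.1064 -0.17   -0.1511]
 [ 0.655  -0.2156 -0.1062 -0.1705 -0.1516]
 [ 0.665  -0.2128 -0.1066 -0.17   -0.1485]
 [ 0.675  -0.2123 -0.1037 -0.1706 -0.1488]]
1 [ 0.04609087 -0.24425131] 2.638944580158378
2 [ 0.05448119 -0.14187347] 3.118459518299027
3 [ 0.04936484 -0.20273841] 2.8261030585425098
4 [ 0.05415697 -0.18562981] 3.0999374533088164
rim 512 ((0.47665324807167053, -0.17212601006031036), 0.0615537203848362)
t 6.3 pos [0.5    0.1681 0.2742] yaw -2.999 F [ 1.54  0.56 -0.53] gap 0.015049052442636797
SHIFT [-0.3722 -1.1585  0.0825] TURN [-0.0012  0.0013 -0.4714]
```

```bash
python3 -m inch '[[[-0.01,-0.03,0,0,0,-0.02,1],[-0.03,-0.1,0,0,0,-0.05,1],[-0.05,-0.17,0,0,0,-0.08,1],[-0.08,-0.25,0,0,0,-0.11,1],[-0.1,-0.33,0,0,0,-0.14,1],[-0.13,-0.41,0,0,0,-0.17,1],[-0.15,-0.48,0,0,0,-0.2,1],[-0.17,-0.54,0,0,0,-0.22,1],[-0.18,-0.57,0,0,0,-0.235,1],[-0.186,-0.58,0,0,0,-0.236,1]]]'>/dev/null
python3 -c "
from h import *
plan(.6735,-.1593,.25,4.765)"
```

```text
t 7.1333 pos [0.5789 0.0019 0.2698] yaw -2.2586 F [-0.34  0.3  -1.59] gap 0.015528195319917146
SHIFT [ 0.2149 -0.5847  0.0657] TURN [ 3.000e-04 -2.000e-04 -2.357e-01]
```

```bash
python3 -m inch '[[[0.01,-0.03,0,0,0,-0.02,1],[0.04,-0.1,0.01,0,0,-0.05,1],[0.06,-0.17,0.02,0,0,-0.08,1],[0.09,-0.25,0.03,0,0,-0.11,1],[0.12,-0.33,0.04,0,0,-0.14,1],[0.15,-0.41,0.05,0,0,-0.17,1],[0.18,-0.48,0.06,0,0,-0.2,1],[0.2,-0.54,0.066,0,0,-0.22,1],[0.212,-0.58,0.066,0,0,-0.235,1],[0.215,-0.585,0.066,0,0,-0.236,1]]]'>/dev/null
python3 -m inch '[[[0,0,0,0,0,0,1],[0,0,0,0,0,0,1]]]'>/dev/null
python3 - <<'E'
from h import *
plan(.6735,-.1593,.25,4.765)
i,P=cloud('wrist'); np.save('w2.npy',P); cv2.imwrite('w2.png',i); cv2.imwrite('pics/w2.png',cv2.resize(i,(800,600),interpolation=cv2.INTER_CUBIC))
i,P=cloud('scene');np.save('s2.npy',P); cv2.imwrite('s2.png',i)
E
```

```text
t 8.1333 pos [ 0.673  -0.1565  0.2508] yaw -1.5173 F [-0.67 -0.35 -0.84] gap 0.015186973292476263
SHIFT [ 0.0093 -0.0013  0.0028] TURN [0.0003 0.0002 0.0003]
```

View pics/w2.png

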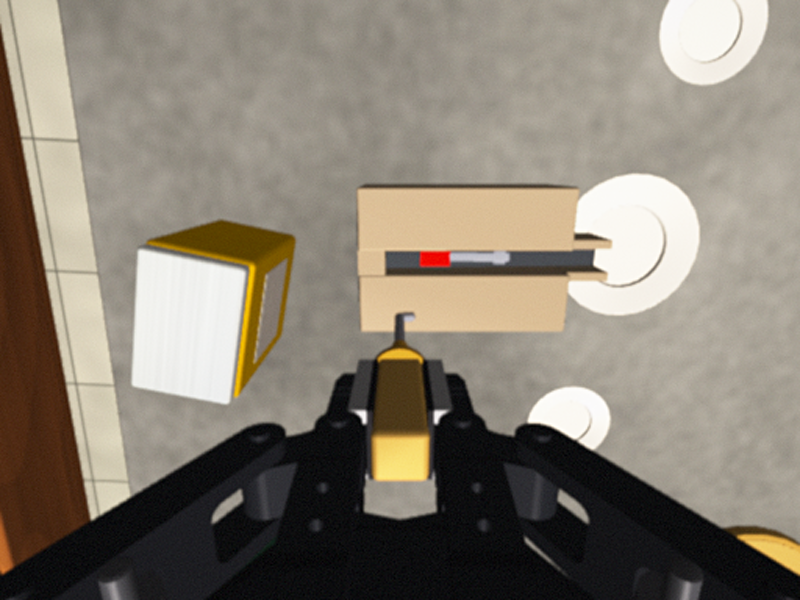

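The wrist view shows the hook at (400,318) with its foot pointing right, towards the spout. The slot runs at y≈262, the key's red head spans (420–450,258), and the closed end is at (386,262). I'll measure these.

Run:
```python
from h import *
P=np.load('w2.npy'); I=cv2.imread('w2.png'); z=P[...,2]
np.set_printoptions(suppress=True,linewidth=180)
# hook foot
v,u=np.mgrid[:384,:512]
m=(u>248)&(u<270)&(v>194)&(v<222)&(z>.1)
X=P[m]; print('wire pts',len(X),X[:,2].min()); k=X[X[:,2]<X[:,2].min()+.008]; print(k.mean(0),k.min(0),k.max(0))
k=X[(X[:,2]>X[:,2].min()+.008)]; print('upper',k.mean(0).round(4),k.min(0).round(4))
# stone
t=(abs(z-.071)<.004)&(u>220)&(u<380)&(v>110)&(v<220)&~m; X=P[t]; X=X[X[:,0]>.535]
rc=cv2.minAreaRect(X[:,:2].astype(np.float32)); print('stone',rc,np.median(X[:,2]))
for x in (.56,.6,.64,.66,.675,.68,.685,.69):
    s=np.sort(X[abs(X[:,0]-x)<.003][:,1]); g=np.diff(s); i=g.argmax(); print(x,s[0].round(4),s[-1].round(4),s[i].round(4),s[i+1].round(4))
hsv=cv2.cvtColor(I,cv2.COLOR_BGR2HSV)
red=(hsv[...,1]>170)&((hsv[...,0]<8)|(hsv[...,0]>172))&(u>255)&(u<300)&(v>150)&(v<180); X=P[red]; print('red',np.median(X,0),X.min(0),X.max(0))
# floor: dark pixels
for x in np.arange(.54,.69,.01):
    s=P[(abs(P[...,0]-x)<.005)&(abs(P[...,1]-(0.05176*x-.19418))<.006)&(z<.06)&(z>.01)]
    print(round(x,3),len(s),np.median(s[:,2]).round(4) if len(s) else '',end='; ')
```

```text
wire pts 197 0.17049547432813608
[ 0.66857648 -0.15597764  0.1739523 ] [ 0.66410913 -0.15759595  0.17049547] [ 0.674874   -0.15254962  0.178291  ]
upper [ 0.6725 -0.1577  0.2037] [ 0.6691 -0.166   0.1793]
stone ((0.6238046884536743, -0.16550277173519135), (0.16012245416641235, 0.10970132052898407), 3.0303385257720947) 0.06997532326924612
0.56 -0.2239 -0.1144 -0.1789 -0.1599
0.6 -0.2217 -0.1122 -0.1765 -0.1579
0.64 -0.2197 -0.1101 -0.1745 -0.1555
0.66 -0.2185 -0.1093 -0.1734 -0.1545
0.675 -0.2178 -0.1084 -0.1727 -0.1537
0.68 -0.2174 -0.1079 -0.1723 -0.1537
0.685 -0.2173 -0.1078 -0.163 -0.1617
0.69 -0.2169 -0.1074 -0.1117 -0.1105
red [nan nan nan] [nan nan nan] [nan nan nan]
0.54 100 0.0379; 0.55 101 0.0383; 0.56 97 0.039; 0.57 103 0.0394; 0.58 91 0.0405; 0.59 96 0.0429; 0.6 91 0.0432; 0.61 96 0.0442; 0.62 94 0.0447; 0.63 94 0.0453; 0.64 93 0.0461; 0.65 95 0.0468; 0.66 92 0.045; 0.67 94 0.0454; 0.68 91 0.0463;
```

```bash
python3 -m inch '[[[0.01,0,0.03,0,0,0,1],[0.02,0,0.06,0,0,0,1],[0.02,0,0.1,0,0,0,1],[0.02,0,0.14,0,0,0,1],[0.02,0,0.18,0,0,0,1],[0.02,0,0.21,0,0,0,1],[0.02,0,0.24,0,0,0,1],[0.02,0,0.26,0,0,0,1],[0.02,0,0.26,0,0,0,1],[0.02,0,0.26,0,0,0,1]]]'
python3 - <<'E'
from h import *
plan(.6735,-.163,.172,4.765)
i,P=cloud('wrist'); np.save('w3.npy',P); cv2.imwrite('w3.png',i); cv2.imwrite('pics/w3.png',cv2.resize(i[120:270,170:370],(800,600),interpolation=cv2.INTER_CUBIC))
E
```

```text
t: 9.07
position: [0.6735, -0.1635, 0.1728]
eef_rot: [0.726, -0.688, -0.0, 0.0]
wrist_force: [-0.6, -0.4, -0.2]
finger_gap: 0.0155
finger_force: 58.5
t 9.0667 pos [ 0.6735 -0.1635  0.1728] yaw -1.5162 F [-0.58 -0.38 -0.21] gap 0.01553393052078482
SHIFT [-0.0017 -0.      0.0028] TURN [0.0002 0.     0.0006]
```

View pics/w3.png

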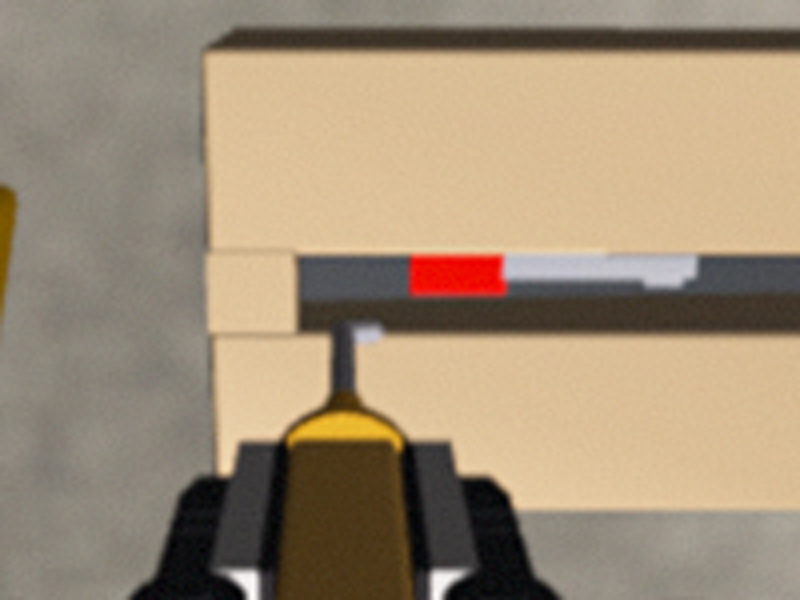

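The close crop shows the hook foot at (365,328), just above the slot. The slot mouth spans rows 253–333, the closed end is at column 300, and the key head at columns 410–505. I'll measure this with depth.

Run:
```python
from h import *
P=np.load('w3.npy'); I=cv2.imread('w3.png'); z=P[...,2]
np.set_printoptions(suppress=True,linewidth=180)
v,u=np.mgrid[:384,:512]
m=(u>250)&(u<268)&(v>198)&(v<222)&(z>.083)
X=P[m]; print(len(X),X[:,2].min())
for a,b in ((.083,.096),(.096,.1),(.1,.105),(.105,.11),(.11,.12)):
    k=X[(X[:,2]>a)&(X[:,2]<b)]
    if len(k): print(a,len(k),k.mean(0).round(4),k.min(0).round(4),k.max(0).round(4))
t=(abs(z-.07)<.003)&(v<250)&(v>120)&~m; X=P[t]
for x in (.62,.64,.655,.678):
    s=np.sort(X[abs(X[:,0]-x)<.002][:,1]); g=np.diff(s); i=g.argmax(); print(x,s[i].round(4),s[i+1].round(4),(s[i]+s[i+1])/2)
c=X[abs(X[:,1]+.1635)<.004]; print('closed end x',np.sort(c[:,0])[:5])
hsv=cv2.cvtColor(I,cv2.COLOR_BGR2HSV)
red=(hsv[...,1]>170)&((hsv[...,0]<8)|(hsv[...,0]>172))&(u>265)&(u<310)&(v>175)&(v<200); X=P[red]; print('red',np.nanmedian(X,0),np.nanpercentile(X,3,0),np.nanpercentile(X,97,0))
for x in np.arange(.53,.69,.01):
    s=P[(abs(P[...,0]-x)<.005)&(P[...,1]<0.05176*x-.1985)&(P[...,1]>0.05176*x-.2045)&(z<.06)&(z>.01)]
    print(round(x,3),len(s),np.median(s[:,2]).round(4) if len(s) else '',end='; ')
```

```text
195 0.09270826484862811
0.083 32 [ 0.6682 -0.1631  0.095 ] [ 0.6647 -0.1647  0.0927] [ 0.6747 -0.1597  0.0959]
0.096 21 [ 0.6702 -0.1628  0.0971] [ 0.6656 -0.1645  0.0961] [ 0.6755 -0.1612  0.0997]
0.1 14 [ 0.6728 -0.1636  0.1022] [ 0.6706 -0.1644  0.1002] [ 0.6754 -0.1621  0.1042]
0.105 15 [ 0.6734 -0.1635  0.1076] [ 0.6707 -0.1644  0.1053] [ 0.6754 -0.1622  0.1099]
0.11 30 [ 0.673  -0.1637  0.1148] [ 0.6707 -0.1643  0.1101] [ 0.6753 -0.1623  0.1194]
0.62 -0.1752 -0.1571 -0.16616569745444368
0.64 -0.1744 -0.1555 -0.1649816839767173
0.655 -0.1735 -0.1549 -0.16420048230640927
0.678 -0.1723 -0.1538 -0.16302589625293595
closed end x [0.5447961  0.54539895 0.54601569 0.54638954 0.54707617]
red [ 0.6445796  -0.16119899  0.0461446 ] [ 0.63382685 -0.16625088  0.04313732] [ 0.65591436 -0.15596203  0.04780133]
0.53 3 0.0368; 0.54 4 0.0378; 0.55 5 0.0381; 0.56 6 0.0385; 0.57 8 0.0388; 0.58 10 0.0399; 0.59 17 0.043; 0.6 20 0.0432; 0.61 20 0.0441; 0.62 20 0.0448; 0.63 20 0.0454; 0.64 25 0.0463; 0.65 24 0.0464; 0.66 22 0.0451; 0.67 20 0.045; 0.68 24 0.046;
```

```bash
python3 -m inch '[[[0.003,0,0.01,0,0,0,1],[0.003,0,0.02,0,0,0,1],[0.003,0,0.035,0,0,0,1],[0.003,0,0.05,0,0,0,1],[0.003,0,0.065,0,0,0,1],[0.003,0,0.08,0,0,0,1],[0.003,0,0.095,0,0,0,1],[0.003,0,0.11,0,0,0,1],[0.003,0,0.12,0,0,0,1],[0.003,0,0.12,0,0,0,1]]]'
python3 -m inch '[[[0,0,0.003,0,0,0,1],[0,0,0.006,0,0,0,1],[0,0,0.009,0,0,0,1],[0,0,0.012,0,0,0,1],[0,0,0.012,0,0,0,1],[0,0,0.012,0,0,0,1]]]'
```

```text
t: 9.95
position: [0.6733, -0.1643, 0.136]
eef_rot: [0.726, -0.688, -0.001, 0.0]
wrist_force: [-0.6, 0.0, -0.8]
finger_gap: 0.0153
finger_force: 58.5
t: 10.45
position: [0.6737, -0.1645, 0.1335]
eef_rot: [0.726, -0.688, 0.0, 0.0]
wrist_force: [0.1, -0.5, -0.5]
finger_gap: 0.0154
finger_force: 58.5
```

```bash
python3 -m inch '[[[0,0,0.003,0,0,0,1],[0,0,0.006,0,0,0,1],[0,0,0.009,0,0,0,1],[0,0,0.009,0,0,0,1]]]' | grep -E 'pos|wrist'
python3 -m inch '[[[0,0,0.002,0,0,0,1],[0,0,0.004,0,0,0,1],[0,0,0.004,0,0,0,1]]]'| grep -E 'pos|wrist'
```

```text
position: [0.6736, -0.1644, 0.1305]
wrist_force: [-0.3, 0.1, -0.3]
position: [0.6737, -0.1644, 0.1294]
wrist_force: [1.1, 0.2, -1.0]
```

```bash
python3 -m inch '[[[0,0,0.002,0,0,0,1],[0,0,0.002,0,0,0,1]]]'| grep -E 'pos|wrist'
```

```text
position: [0.6738, -0.1644, 0.1289]
wrist_force: [0.4, -0.7, -0.4]
```

```bash
cat > ok.py <<'E'
import sys
from rig import sense
s=sense(); f=s['wrist_force']; print([round(float(x),4) for x in s['position']],[round(float(x),2) for x in f])
sys.exit(f[2]>float(sys.argv[1]))
E
python3 -m inch '[[[0,0,0.0015,0,0,0,1],[0,0,0.0015,0,0,0,1]]]'>/dev/null; python3 ok.py 1.2 &&
python3 -m inch '[[[0,0,0.0015,0,0,0,1],[0,0,0.0015,0,0,0,1]]]'>/dev/null && python3 ok.py 1.2 &&
python3 -m inch '[[[0,0,0.0015,0,0,0,1],[0,0,0.0015,0,0,0,1]]]'>/dev/null && python3 ok.py 1.2 &&
python3 -m inch '[[[0,0,0.0015,0,0,0,1],[0,0,0.0015,0,0,0,1]]]'>/dev/null && python3 ok.py 1.2 &&
python3 -m inch '[[[0,0,0.0015,0,0,0,1],[0,0,0.0015,0,0,0,1]]]'>/dev/null && python3 ok.py 1.2 &&
python3 -m inch '[[[0,0,0.0015,0,0,0,1],[0,0,0.0015,0,0,0,1]]]'>/dev/null && python3 ok.py 1.2
```

```text
[0.6737, -0.1644, 0.1285] [0.24, -0.41, 0.49]False
```

```bash
sed -i 's/sys.exit(\(.*\))$/sys.exit(int(\1))/' ok.py
python3 -m inch '[[[0,0,0.0015,0,0,0,1],[0,0,0.0015,0,0,0,1]]]'>/dev/null; python3 ok.py 1.5 &&
python3 -m inch '[[[0,0,0.0015,0,0,0,1],[0,0,0.0015,0,0,0,1]]]'>/dev/null && python3 ok.py 1.5 &&
python3 -m inch '[[[0,0,0.0015,0,0,0,1],[0,0,0.0015,0,0,0,1]]]'>/dev/null && python3 ok.py 1.5 &&
python3 -m inch '[[[0,0,0.0015,0,0,0,1],[0,0,0.0015,0,0,0,1]]]'>/dev/null && python3 ok.py 1.5 &&
python3 -m inch '[[[0,0,0.0015,0,0,0,1],[0,0,0.0015,0,0,0,1]]]'>/dev/null && python3 ok.py 1.5
```

```text
[0.6737, -0.1645, 0.128] [0.34, 0.47, -0.95]
[0.6737, -0.1644, 0.1275] [-0.46, -0.13, -0.37]
[0.6737, -0.1644, 0.1271] [-0.03, 0.35, -0.66]
[0.6738, -0.1644, 0.1267] [-0.21, -0.45, -1.37]
[0.6739, -0.1645, 0.1265] [0.83, -0.02, 0.65]
```

```bash
python3 -m inch '[[[0,0,0.0015,0,0,0,1],[0,0,0.0015,0,0,0,1]]]'>/dev/null; python3 ok.py 1.8 &&
python3 -m inch '[[[0,0,0.0015,0,0,0,1],[0,0,0.0015,0,0,0,1]]]'>/dev/null && python3 ok.py 1.8 &&
python3 -m inch '[[[0,0,0.0015,0,0,0,1],[0,0,0.0015,0,0,0,1]]]'>/dev/null && python3 ok.py 1.8 &&
python3 -m inch '[[[0,0,0.0015,0,0,0,1],[0,0,0.0015,0,0,0,1]]]'>/dev/null && python3 ok.py 1.8
```

```text
[0.6739, -0.1645, 0.1262] [-0.67, 1.07, 2.0]
```

```bash
for k in 1 2 3; do python3 -m inch '[[[0,0,0,0,0,0,1]]]'>/dev/null; python3 ok.py 9;done
```

```text
[0.6739, -0.1645, 0.1262] [0.01, 0.28, 1.72]
[0.6739, -0.1645, 0.1262] [-0.75, -0.17, 1.37]
[0.6739, -0.1645, 0.1261] [0.31, 1.1, 2.24]
```

The hook is on the floor (about 2.5 N at TCP z .126). I'll start dragging along tool +y and follow the fall of about 0.06.

```bash
sed -i 's/sys.exit.*/sys.exit(int(not(float(sys.argv[1])<f[2]<float(sys.argv[2]) and abs(f[0])<5 and abs(f[1])<5)))/' ok.py
python3 -m inch '[[[0,0.007,0.0005,0,0,0,1],[0,0.013,0.001,0,0,0,1],[0,0.02,0.0014,0,0,0,1],[0,0.02,0.0014,0,0,0,1]]]'>/dev/null; python3 ok.py 0 4.5 &&
python3 -m inch '[[[0,0.007,0.0005,0,0,0,1],[0,0.013,0.001,0,0,0,1],[0,0.02,0.0014,0,0,0,1],[0,0.02,0.0014,0,0,0,1]]]'>/dev/null; python3 ok.py 0 4.5
```

```text
[0.6674, -0.1649, 0.1257] [0.35, -0.94, 3.41]
[0.6613, -0.1652, 0.1252] [0.21, 0.72, 3.53]
```

```bash
python3 -m inch '[[[0,0.007,0.0004,0,0,0,1],[0,0.013,0.0008,0,0,0,1],[0,0.02,0.0012,0,0,0,1],[0,0.02,0.0012,0,0,0,1]]]'>/dev/null; python3 ok.py 0.6 4.5 &&
python3 -m inch '[[[0,0.007,0.0004,0,0,0,1],[0,0.013,0.0008,0,0,0,1],[0,0.02,0.0012,0,0,0,1],[0,0.02,0.0012,0,0,0,1]]]'>/dev/null && python3 ok.py 0.6 4.5 &&
python3 -m inch '[[[0,0.007,0.0004,0,0,0,1],[0,0.013,0.0008,0,0,0,1],[0,0.02,0.0012,0,0,0,1],[0,0.02,0.0012,0,0,0,1]]]'>/dev/null && python3 ok.py 0.6 4.5
```

```text
[0.6556, -0.1655, 0.1248] [0.15, -0.09, 4.41]
[0.6493, -0.1658, 0.1243] [1.46, 0.69, 4.1]
[0.6431, -0.1661, 0.1239] [2.39, -0.15, 5.66]
```

```bash
python3 -m inch '[[[0,0.007,-0.0005,0,0,0,1],[0,0.013,-0.0005,0,0,0,1],[0,0.02,-0.0005,0,0,0,1],[0,0.02,-0.0005,0,0,0,1]]]'>/dev/null; python3 ok.py 0.6 5 &&
python3 -m inch '[[[0,0.007,0.0002,0,0,0,1],[0,0.013,0.0004,0,0,0,1],[0,0.02,0.0007,0,0,0,1],[0,0.02,0.0007,0,0,0,1]]]'>/dev/null && python3 ok.py 0.6 5 &&
python3 -m inch '[[[0,0.007,0.0002,0,0,0,1],[0,0.013,0.0004,0,0,0,1],[0,0.02,0.0007,0,0,0,1],[0,0.02,0.0007,0,0,0,1]]]'>/dev/null && python3 ok.py 0.6 5
```

```text
[0.6367, -0.1663, 0.1237] [0.57, 0.42, 3.42]
[0.6308, -0.1666, 0.1235] [0.41, -0.4, 2.53]
[0.6248, -0.167, 0.1233] [0.26, -0.11, 1.45]
```

```bash
python3 -m inch '[[[0,0.007,0.0007,0,0,0,1],[0,0.013,0.0013,0,0,0,1],[0,0.02,0.002,0,0,0,1],[0,0.02,0.002,0,0,0,1]]]'>/dev/null; python3 ok.py 0.8 5 &&
python3 -m inch '[[[0,0.007,0.0003,0,0,0,1],[0,0.013,0.0007,0,0,0,1],[0,0.02,0.001,0,0,0,1],[0,0.02,0.001,0,0,0,1]]]'>/dev/null && python3 ok.py 0.8 5
```

```text
[0.6191, -0.1674, 0.1229] [0.31, -0.5, 1.25]
[0.6131, -0.1677, 0.1226] [-0.45, 0.22, 0.28]
```

Run:
```python
from h import *
i,P=cloud('top'); I=i; z=P[...,2]
hsv=cv2.cvtColor(I,cv2.COLOR_BGR2HSV); v,u=np.mgrid[:384,:512]
red=(hsv[...,1]>150)&((hsv[...,0]<8)|(hsv[...,0]>172))&(u>295)&(u<325)&(v>150)&(v<225); X=P[red]; print('red',len(X),np.nanmean(X,0),np.nanmin(X,0),np.nanmax(X,0))
i,P=cloud('wrist'); cv2.imwrite('pics/w4.png',cv2.resize(i[100:270,170:396],(800,600),interpolation=cv2.INTER_CUBIC))
```

```text
<stdin>:4: RuntimeWarning: Mean of empty slice
Traceback (most recent call last):
ValueError: zero-size array to reduction operation fmin which has no identity
```

```bash
python3 -m inch '[[[0,0,0.0015,0,0,0,1],[0,0,0.0015,0,0,0,1]]]'>/dev/null; python3 ok.py -9 1.5 &&
python3 -m inch '[[[0,0,0.0015,0,0,0,1],[0,0,0.0015,0,0,0,1]]]'>/dev/null && python3 ok.py -9 1.5
python3 - <<'E'
from h import *
i,P=cloud('wrist'); cv2.imwrite('pics/w4.png',cv2.resize(i[100:270,170:396],(800,600),interpolation=cv2.INTER_CUBIC))
E
```

```text
[0.6134, -0.1677, 0.1223] [-1.67, -0.23, 2.3]
```

View pics/w4.png

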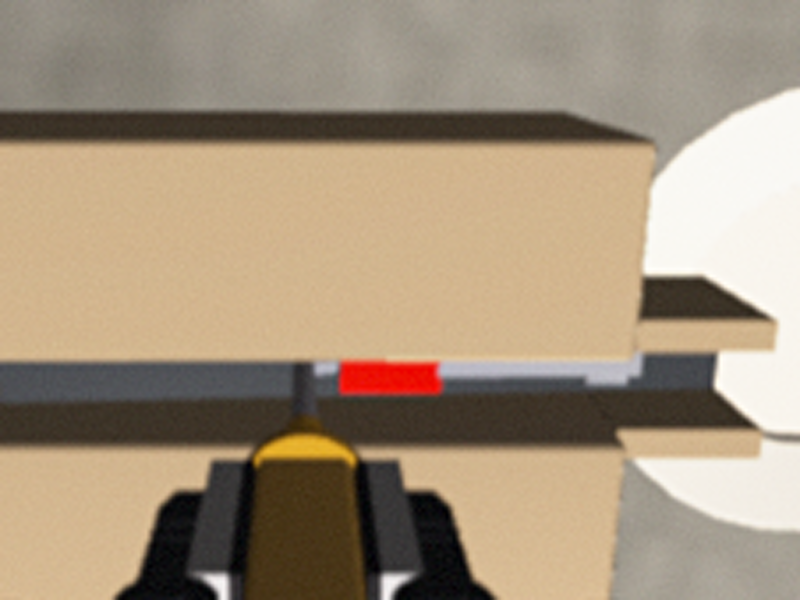

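The picture shows the hook foot at (325,368), directly behind the red head (340–440,378), with the key lying ahead of it. The second strip is steeper, so I'll continue with more fall.

```bash
python3 -m inch '[[[0,0.007,0.0006,0,0,0,1],[0,0.013,0.0012,0,0,0,1],[0,0.02,0.0018,0,0,0,1],[0,0.02,0.0018,0,0,0,1]]]'>/dev/null; python3 ok.py 0.8 4 &&
python3 -m inch '[[[0,0.007,0.0006,0,0,0,1],[0,0.013,0.0012,0,0,0,1],[0,0.02,0.0018,0,0,0,1],[0,0.02,0.0018,0,0,0,1]]]'>/dev/null && python3 ok.py 0.8 4
```

```text
[0.6078, -0.1682, 0.122] [-0.07, 0.05, 2.39]
[0.6015, -0.1685, 0.1214] [0.33, -0.79, 4.15]
```

```bash
python3 -m inch '[[[0,0.007,0.0004,0,0,0,1],[0,0.013,0.0008,0,0,0,1],[0,0.02,0.0011,0,0,0,1],[0,0.02,0.0011,0,0,0,1]]]'>/dev/null; python3 ok.py 1 4.3 &&
python3 -m inch '[[[0,0.007,0.0005,0,0,0,1],[0,0.013,0.0009,0,0,0,1],[0,0.02,0.0014,0,0,0,1],[0,0.02,0.0014,0,0,0,1]]]'>/dev/null && python3 ok.py 1 4.3 &&
python3 -m inch '[[[0,0.007,0.0005,0,0,0,1],[0,0.013,0.0009,0,0,0,1],[0,0.02,0.0014,0,0,0,1],[0,0.02,0.0014,0,0,0,1]]]'>/dev/null && python3 ok.py 1 4.3
```

```text
[0.5956, -0.1688, 0.121] [1.06, 0.64, 3.51]
[0.5893, -0.1691, 0.1205] [1.97, 0.04, 3.89]
[0.5835, -0.1694, 0.1201] [1.7, 0.47, 4.74]
```

```bash
python3 -m inch '[[[0,0.007,0.0001,0,0,0,1],[0,0.013,0.0002,0,0,0,1],[0,0.02,0.0004,0,0,0,1],[0,0.02,0.0004,0,0,0,1]]]'>/dev/null; python3 ok.py 1 4.5 &&
python3 -m inch '[[[0,0.007,0.0004,0,0,0,1],[0,0.013,0.0008,0,0,0,1],[0,0.02,0.0012,0,0,0,1],[0,0.02,0.0012,0,0,0,1]]]'>/dev/null && python3 ok.py 1 4.5 &&
python3 -m inch '[[[0,0.007,0.0004,0,0,0,1],[0,0.013,0.0008,0,0,0,1],[0,0.02,0.0012,0,0,0,1],[0,0.02,0.0012,0,0,0,1]]]'>/dev/null && python3 ok.py 1 4.5
```

```text
[0.5772, -0.1697, 0.1198] [0.39, 0.18, 3.76]
[0.571, -0.17, 0.1194] [1.32, 0.55, 5.75]
```

```bash
python3 -m inch '[[[0,0.007,-0.0006,0,0,0,1],[0,0.013,-0.0006,0,0,0,1],[0,0.02,-0.0005,0,0,0,1],[0,0.02,-0.0005,0,0,0,1]]]'>/dev/null; python3 ok.py 1 4.5 &&
python3 -m inch '[[[0,0.007,0.0003,0,0,0,1],[0,0.013,0.0006,0,0,0,1],[0,0.02,0.0009,0,0,0,1],[0,0.02,0.0009,0,0,0,1]]]'>/dev/null && python3 ok.py 1 4.5
```

```text
[0.5647, -0.1702, 0.1193] [-0.78, 0.2, 3.03]
[0.5589, -0.1705, 0.119] [-0.85, 0.29, 2.05]
```

```bash
python3 -m inch '[[[0,0.007,0.0004,0,0,0,1],[0,0.013,0.0008,0,0,0,1],[0,0.02,0.0012,0,0,0,1],[0,0.02,0.0012,0,0,0,1]]]'>/dev/null; python3 ok.py 1 4.5 &&
python3 -m inch '[[[0,0.007,0.0004,0,0,0,1],[0,0.013,0.0008,0,0,0,1],[0,0.02,0.0011,0,0,0,1],[0,0.02,0.0011,0,0,0,1]]]'>/dev/null && python3 ok.py 1 4.5 &&
python3 -m inch '[[[0,0.007,0.0004,0,0,0,1],[0,0.013,0.0008,0,0,0,1],[0,0.02,0.0011,0,0,0,1],[0,0.02,0.0011,0,0,0,1]]]'>/dev/null && python3 ok.py 1 4.5
python3 - <<'E'
from h import *
i,P=cloud('wrist'); cv2.imwrite('pics/w5.png',cv2.resize(i[80:270,190:443],(800,600),interpolation=cv2.INTER_CUBIC))
E
```

```text
[0.553, -0.1709, 0.1188] [0.68, 0.31, 1.28]
[0.5471, -0.1713, 0.1186] [0.04, -0.97, 0.47]
```

View pics/w5.png

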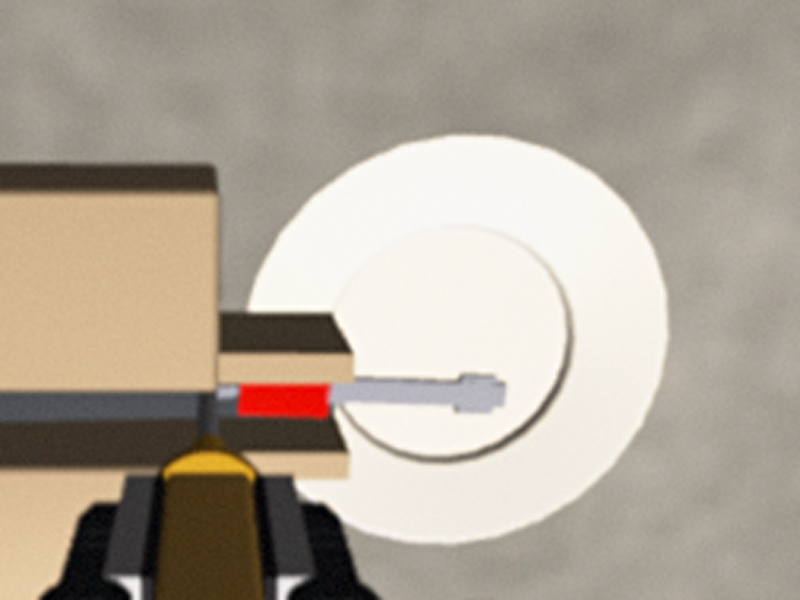

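The view shows the blade out over the saucer to (505,393), with the head still on the spout at (240–330,400) and the hook against it at (228,392). A little more should tip it.

```bash
python3 -m inch '[[[0,0.003,0.0012,0,0,0,1],[0,0.01,0.0018,0,0,0,1],[0,0.02,0.0025,0,0,0,1],[0,0.02,0.0025,0,0,0,1]]]'>/dev/null; python3 ok.py 0 4.5 &&
python3 -m inch '[[[0,0.007,0.0005,0,0,0,1],[0,0.013,0.001,0,0,0,1],[0,0.02,0.0015,0,0,0,1],[0,0.02,0.0015,0,0,0,1]]]'>/dev/null && python3 ok.py 0 4.5
python3 - <<'E'
from h import *
i,P=cloud('wrist'); cv2.imwrite('w6.png',i)
hsv=cv2.cvtColor(i,cv2.COLOR_BGR2HSV); v,u=np.mgrid[:384,:512]
red=(hsv[...,1]>150)&((hsv[...,0]<8)|(hsv[...,0]>172))&(v<230)&(u>230); X=P[red]; print('red',len(X),np.nanmean(X,0),np.nanmin(X,0),np.nanmax(X,0))
E
```

```text
[0.5413, -0.1717, 0.118] [0.44, -0.29, 2.19]
[0.5356, -0.172, 0.1176] [-0.58, 0.21, 2.27]
red 300 [ 0.51702066 -0.16792322  0.04150611] [ 0.50344009 -0.18021314  0.00647279] [ 0.52678485 -0.15213101  0.06203086]
```

```bash
python3 -m inch '[[[0,0.007,0.0004,0,0,0,1],[0,0.013,0.0008,0,0,0,1],[0,0.02,0.0012,0,0,0,1],[0,0.02,0.0012,0,0,0,1]]]'>/dev/null; python3 ok.py 0 4.5 &&
python3 -m inch '[[[0,0.005,0.0003,0,0,0,1],[0,0.01,0.0006,0,0,0,1],[0,0.015,0.0008,0,0,0,1],[0,0.015,0.0008,0,0,0,1],[0,0.015,0.0008,0,0,0,1]]]'>/dev/null && python3 ok.py 0 4.5
python3 - <<'E'
from h import *
i,P=cloud('wrist'); cv2.imwrite('w6.png',i)
hsv=cv2.cvtColor(i,cv2.COLOR_BGR2HSV); v,u=np.mgrid[:384,:512]
red=(hsv[...,1]>150)&((hsv[...,0]<8)|(hsv[...,0]>172))&(v<230)&(u>230); X=P[red]; print('red',len(X),np.nanmedian(X,0),np.nanmin(X,0),np.nanmax(X,0))
E
```

```text
[0.5296, -0.1723, 0.1172] [1.72, 0.33, 2.4]
[0.5249, -0.1726, 0.1169] [0.7, -0.02, 1.89]
red 343 [ 0.51003579 -0.16933871  0.03846859] [ 0.50043174 -0.17781695  0.0318495 ] [ 0.5212091  -0.16168646  0.04625838]
```

```bash
cat > key.py <<'E'
from h import *
np.set_printoptions(suppress=True,precision=4)
for n in ('wrist','top'):
    i,P=cloud(n); cv2.imwrite(n+'_k.png',i)
    hsv=cv2.cvtColor(i,cv2.COLOR_BGR2HSV)
    red=(hsv[...,1]>150)&((hsv[...,0]<6)|(hsv[...,0]>174))&(abs(P[...,0]-.5)<.06)&(abs(P[...,1]+.17)<.06)
    X=P[red]; X=X[np.isfinite(X).all(1)]
    if len(X)<10: print(n,len(X)); continue
    m=np.median(X,0); X=X[np.linalg.norm(X-m,axis=1)<.02]; w,V=np.linalg.eigh(np.cov(X.T)); print(n,len(X),X.mean(0),'long',V[:,2],'ext',np.sqrt(w*12),X.min(0),X.max(0))
E
python3 key.py
```

```text
wrist 333 [ 0.5106 -0.1692  0.0388] long [-0.8407 -0.1994 -0.5034] ext [0.0021 0.0132 0.0246] [ 0.5006 -0.1777  0.0321] [ 0.5212 -0.1616  0.0459]
top 0
```

The key is leaning nose-down at about 30°, from the spout edge into the saucer, with its tail against the wire. I'll push on gently at constant height.

```bash
python3 -m inch '[[[0,0.005,0,0,0,0,1],[0,0.01,0,0,0,0,1],[0,0.017,0,0,0,0,1],[0,0.017,0,0,0,0,1],[0,0.017,0,0,0,0,1]]]'>/dev/null; python3 ok.py -1.5 4.5; python3 key.py
```

```text
[0.5197, -0.1728, 0.1167] [0.96, -0.07, 1.1]
wrist 367 [ 0.5056 -0.1703  0.0388] long [-0.8481 -0.1299 -0.5137] ext [0.0018 0.0143 0.0236] [ 0.4947 -0.1783  0.0313] [ 0.516  -0.1622  0.0454]
top 0
```

```bash
python3 -m inch '[[[0,0.005,0,0,0,0,1],[0,0.01,0,0,0,0,1],[0,0.017,0,0,0,0,1],[0,0.017,0,0,0,0,1],[0,0.017,0,0,0,0,1]]]'>/dev/null; python3 ok.py -2 4.5; python3 key.py &&
python3 -m inch '[[[0,0.005,0,0,0,0,1],[0,0.01,0,0,0,0,1],[0,0.017,0,0,0,0,1],[0,0.017,0,0,0,0,1],[0,0.017,0,0,0,0,1]]]'>/dev/null; python3 ok.py -2 4.5; python3 key.py
```

```text
[0.5147, -0.1729, 0.1166] [-0.24, 0.6, -0.5]
wrist 393 [ 0.5005 -0.1709  0.0385] long [-0.8585  0.0399 -0.5113] ext [0.0018 0.0145 0.0243] [ 0.4896 -0.1785  0.0313] [ 0.5108 -0.1631  0.045 ]
top 0
[0.51, -0.1734, 0.117] [1.03, 0.11, -1.87]
wrist 384 [ 0.4951 -0.171   0.0384] long [-0.8612  0.0419 -0.5065] ext [0.0018 0.0146 0.024 ] [ 0.4843 -0.1787  0.0313] [ 0.5052 -0.1634  0.0448]
top 0
```

The tail now hangs on the hook's foot just beyond the spout edge. I'll go 5 mm further and 1.5 mm up, then snatch the hook straight back so the head drops.

```bash
python3 -m inch '[[[0,0.005,-0.002,0,0,0,1],[0,0.01,-0.004,0,0,0,1],[0,0.017,-0.005,0,0,0,1],[0,0.017,-0.005,0,0,0,1],[0,0.017,-0.005,0,0,0,1]]]'>/dev/null; python3 ok.py -2 4.5; python3 key.py
```

```text
[0.505, -0.1737, 0.1185] [0.29, 0.76, -0.33]
wrist 374 [ 0.4906 -0.1714  0.04  ] long [-0.8406  0.0548 -0.539 ] ext [0.0018 0.0146 0.0241] [ 0.4786 -0.1792  0.029 ] [ 0.501  -0.1638  0.0466]
top 0
```

```bash
python3 -m inch '[[[0,-0.13,-0.012,0,0,0,1],[0,-0.13,-0.012,0,0,0,1],[0,-0.13,-0.012,0,0,0,1],[0,-0.13,-0.012,0,0,0,1]]]'; python3 key.py
```

```text
t: 23.95
position: [0.5438, -0.1714, 0.1218]
eef_rot: [0.726, -0.687, -0.0, 0.0]
wrist_force: [0.4, 0.4, -1.3]
finger_gap: 0.015
finger_force: 59.0
wrist 236 [ 0.4971 -0.1728  0.0099] long [-0.8843  0.4556  0.1016] ext [0.0023 0.013  0.017 ] [ 0.489  -0.1792  0.0066] [ 0.5071 -0.1655  0.0137]
top 0
```

The key's head is at z ≈ 0.01, so it has dropped. I'll lift the hook out and check.

```bash
python3 -m inch '[[[0,0,-0.03,0,0,0,1],[0,0,-0.07,0,0,0,1],[0,0,-0.12,0,0,0,1],[0,0,-0.18,0,0,0,1],[0,0,-0.25,0,0,0,1],[0,0,-0.32,0,0,0,1],[0,0,-0.39,0,0,0,1],[0,0,-0.45,0,0,0,1],[0,0,-0.49,0,0,0,1],[0,0,-0.5,0,0,0,1]]]' | head -2
python3 key.py
python3 - <<'E'
from h import *
i=cv2.imread('wrist_k.png'); cv2.imwrite('pics/w7.png',cv2.resize(i,(800,600)))
i,P=cloud('wrist'); z=P[...,2]
m=(z>.004)&(z<.02)&(np.hypot(P[...,0]-.477,P[...,1]+.173)<.075)&(P[...,0]<.51); print(cv2.minEnclosingCircle(P[m][:,:2].astype(np.float32)),P[m][:,:2].mean(0))
# key blade: darker than saucer
g=i.astype(int); k=m&(np.hypot(P[...,0]-.477,P[...,1]+.173)<.05)&(g.max(-1)<205); print('dark/key',k.sum(),P[k].mean(0),P[k].min(0),P[k].max(0))
plan(.4983,.1679,.27,-2.999)
E
```

```text
t: 24.88
position: [0.5446, -0.172, 0.2758]
wrist 111 [ 0.4986 -0.1722  0.01  ] long [-0.9965 -0.0317 -0.0774] ext [0.0026 0.0129 0.0187] [ 0.4895 -0.1785  0.0068] [ 0.509  -0.1657  0.0138]
top 0
((0.4750726521015167, -0.17532037198543549), 0.06139521673321724) [ 0.46557018 -0.17686965]
dark/key 184 [ 0.46040044 -0.16444641  0.00875358] [ 0.43855583 -0.17809224  0.00556564] [ 0.50940967 -0.13844872  0.01226431]
t 25.0333 pos [ 0.5438 -0.1716  0.2722] yaw -1.5164 F [ 0.24  0.09 -0.72] gap 0.015107121192805611
SHIFT [-1.1382  0.0898  0.007 ] TURN [-2.000e-04  0.000e+00  4.719e-01]
```

View pics/w7.png

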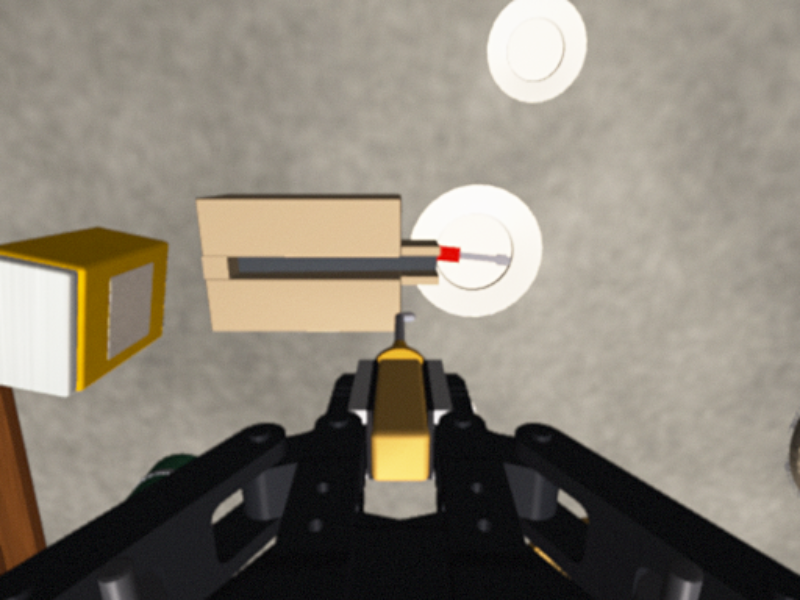

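The view shows the key in the big saucer, with its head at (449,254) and blade tip at (508,260), so its middle is near the saucer's centre (476,250). I'll carry the pick back.

```bash
python3 -m inch '[[[-0.03,0,0,0,0,0.02,1],[-0.1,0.01,-0.01,0,0,0.05,1],[-0.17,0.015,-0.01,0,0,0.08,1],[-0.25,0.02,-0.02,0,0,0.11,1],[-0.33,0.025,-0.02,0,0,0.14,1],[-0.41,0.03,-0.02,0,0,0.17,1],[-0.48,0.035,-0.02,0,0,0.2,1],[-0.54,0.04,-0.02,0,0,0.22,1],[-0.565,0.045,-0.02,0,0,0.235,1],[-0.57,0.045,-0.02,0,0,0.236,1]]]'>/dev/null
python3 -c "
from h import *
plan(.4984,.1679,.27,-2.998)"
```

```text
t 25.8667 pos [5.200e-01 1.000e-04 2.769e-01] yaw -2.2565 F [-0.41 -0.8  -0.85] gap 0.015352990276614804
SHIFT [-0.3874  0.4097  0.0236] TURN [ 0.0005 -0.0006  0.236 ]
```

```bash
python3 -m inch '[[[-0.02,0.02,0,0,0,0.02,1],[-0.06,0.06,0,0,0,0.05,1],[-0.11,0.12,0,0,0,0.08,1],[-0.17,0.18,0,0,0,0.11,1],[-0.23,0.24,0,0,0,0.14,1],[-0.28,0.3,0,0,0,0.17,1],[-0.33,0.35,0,0,0,0.2,1],[-0.37,0.39,0.01,0,0,0.22,1],[-0.385,0.408,0.01,0,0,0.234,1],[-0.387,0.41,0.01,0,0,0.236,1]]]'>/dev/null
python3 -m inch '[[[0,0,0,0,0,0,1],[0,0,0,0,0,0,1],[0,0,0,0,0,0,1]]]'>/dev/null
python3 - <<'E'
from h import *
plan(.4984,.1679,.135,-2.998)
i,P=cloud('wrist'); z=P[...,2]; v,u=np.mgrid[:384,:512]
m=(u>245)&(u<272)&(v>185)&(v<225)&(z>.15)&(z<.235)
X=P[m]; print('wire',len(X))
for a in np.arange(.16,.23,.01):
    k=X[(X[:,2]>a)&(X[:,2]<a+.01)]
    if len(k): print(a.round(3),len(k),k.mean(0).round(4),k.min(0).round(4),k.max(0).round(4))
b=(abs(z-.12)<.005)&(np.hypot(P[...,0]-.498,P[...,1]-.17)<.035)&(np.hypot(P[...,0]-.4789,P[...,1]-.3039)>.113); Y=P[b]; print('bracket',len(Y),cv2.minAreaRect(Y[:,:2].astype(np.float32)))
cv2.imwrite('w8.png',i); np.save('w8.npy',P)
# hole: non-bracket points within the bracket's rect
c,s,a=cv2.minAreaRect(Y[:,:2].astype(np.float32)); 
e=np.array([np.cos(-1.428),np.sin(-1.428)]); n=np.array([-e[1],e[0]])
D=P[...,:2]-np.array(c); p=D@e; q=D@n
for pp in np.arange(-.03,.031,.004):
    row=''
    for qq in np.arange(-.016,.0161,.002):
        k=(abs(p-pp)<.002)&(abs(q-qq)<.001)
        row+=' --- ' if not k.any() else '%5.0f'%(1000*np.median(z[k]))
    print('%.3f'%pp,row)
E
```

```text
t 26.95 pos [0.4999 0.1653 0.2748] yaw -2.9991 F [0.74 0.14 0.06] gap 0.015110468682462044
SHIFT [0.0037 0.0094 0.4661] TURN [-0.0001 -0.0001 -0.0004]
wire 153
0.19 47 [0.4988 0.1695 0.1975] [0.4967 0.1628 0.1953] [0.5018 0.1735 0.1997]
0.2 28 [0.4985 0.165  0.2047] [0.4974 0.1628 0.2002] [0.5005 0.1676 0.2099]
0.21 31 [0.4984 0.1651 0.2151] [0.4976 0.1629 0.2105] [0.5    0.1675 0.2193]
0.22 33 [0.4983 0.1651 0.2252] [0.4974 0.163  0.2202] [0.4998 0.1673 0.2296]
0.23 14 [0.4983 0.1652 0.232 ] [0.4976 0.1631 0.2301] [0.4996 0.1673 0.2343]
bracket 1103 ((0.49870797991752625, 0.16741059720516205), (0.031345754861831665, 0.05109180510044098), 7.70612907409668)
-0.030   119  326  330  334  334  331  331  331  331  331  331  331  333  334  333  120  120
-0.026   114  120  327  364  327  327  330  330  330  330  330  330  330  120  120  120  119
-0.022   115  120  364  362  323  322  121  120  119  120  120  120  119  120  120  120  120
-0.018   354  120  325  119  293  295  120  119   60  119  119  120  120  120  119  120  119
-0.014   354  320  326  292  293  291  114  112    1  116  113 
[... 343 characters left out ...]
98  316  238  231  316  316  315  315  120  120  120  120
0.006   115  120  360  358  266  298  316  316  315  316  315  316  315  120  120  119  119
0.010   356  355  331  350  312  301  315  315  314  315  315  315  315  312  120  120  119
0.014   354  319  319  299  120  120    1    1   57  113  321  118  221  120  119  120  118
0.018   354  320  326  119  293  293  120  120   60  120  119  120  120  120  120  120  120
0.022   354  120  325  119  296  291  119  119    0  120  120  120  120  120  120  120  119
0.026   112   60  364  363  323  323  329  329  119  119  119  119  120  120  121  120 --- 
0.030    -1    0  328  363  327  329  330  330  330  330  330  330  331  331  332 ---  ---
```

The bracket hole is centred at (.4987,.1674), and the wire axis is now at (.4999,.1652). I'll correct that and lower in stages.

```bash
python3 -m inch '[[[0.003,0.008,0.02,0,0,0,1],[0.003,0.008,0.05,0,0,0,1],[0.003,0.008,0.08,0,0,0,1],[0.003,0.008,0.11,0,0,0,1],[0.003,0.008,0.14,0,0,0,1],[0.003,0.008,0.17,0,0,0,1],[0.003,0.008,0.19,0,0,0,1],[0.003,0.008,0.2,0,0,0,1],[0.003,0.008,0.2,0,0,0,1],[0.003,0.008,0.2,0,0,0,1]]]'>/dev/null; python3 ok.py -3 3; python3 -c "
from h import *
plan(.4987,.1676,.1335,-2.998)"
```

```text
[0.4985, 0.1685, 0.2151] [-0.27, -0.6, -0.54]
t 27.8333 pos [0.4985 0.1685 0.2151] yaw -2.9989 F [-0.27 -0.6  -0.54] gap 0.015472532725469279
SHIFT [-1.000e-04 -3.100e-03  2.719e-01] TURN [-0.     -0.     -0.0003]
```

```bash
python3 -m inch '[[[0,-0.002,0.01,0,0,0,1],[0,-0.002,0.02,0,0,0,1],[0,-0.002,0.03,0,0,0,1],[0,-0.002,0.04,0,0,0,1],[0,-0.002,0.05,0,0,0,1],[0,-0.002,0.06,0,0,0,1],[0,-0.002,0.07,0,0,0,1],[0,-0.002,0.08,0,0,0,1],[0,-0.002,0.09,0,0,0,1],[0,-0.002,0.1,0,0,0,1]]]'>/dev/null; python3 ok.py -3 2.5 &&
python3 -m inch '[[[0,0,0.02,0,0,0,1],[0,0,0.04,0,0,0,1],[0,0,0.06,0,0,0,1],[0,0,0.08,0,0,0,1],[0,0,0.1,0,0,0,1],[0,0,0.12,0,0,0,1],[0,0,0.14,0,0,0,1],[0,0,0.155,0,0,0,1],[0,0,0.16,0,0,0,1],[0,0,0.16,0,0,0,1]]]'>/dev/null && python3 ok.py -3 2.5
```

```text
[0.4986, 0.1679, 0.1847] [-0.18, -0.01, -0.51]
[0.4983, 0.1678, 0.1365] [-0.29, -0.15, -0.4]
```

```bash
python3 -m inch '[[[0,0,0.002,0,0,0,1],[0,0,0.005,0,0,0,1],[0,0,0.005,0,0,0,1]]]'>/dev/null; python3 ok.py -3 2.2 &&
python3 -m inch '[[[0,0,0.003,0,0,0,1],[0,0,0.003,0,0,0,1]]]'>/dev/null; python3 ok.py -3 2.2 &&
python3 -m inch '[[[0,0,0.002,0,0,0,1],[0,0,0.002,0,0,0,1]]]'>/dev/null && python3 ok.py -3 2.2 &&
python3 -m inch '[[[0,0,0.002,0,0,0,1],[0,0,0.002,0,0,0,1]]]'>/dev/null && python3 ok.py -3 2.2
```

```text
[0.4987, 0.1679, 0.1357] [-0.1, 0.12, -0.7]
[0.4986, 0.1679, 0.1347] [0.18, 0.48, -0.5]
[0.4986, 0.1679, 0.134] [0.28, -0.21, -0.74]
[0.4985, 0.1679, 0.1334] [-0.21, -0.25, -1.11]
```

```bash
python3 -m inch '[[[0,0,0.002,0,0,0,1],[0,0,0.002,0,0,0,1]]]'>/dev/null; python3 ok.py -3 2.2 &&
python3 -m inch '[[[0,0,0.002,0,0,0,1],[0,0,0.002,0,0,0,1]]]'>/dev/null; python3 ok.py -3 2.2 &&
python3 -m inch '[[[0,0,0.002,0,0,0,1],[0,0,0.002,0,0,0,1]]]'>/dev/null && python3 ok.py -3 2.2
```

```text
[0.4986, 0.1679, 0.1331] [-0.2, -0.97, 1.56]
[0.4987, 0.1679, 0.133] [-1.7, -1.45, 6.06]
```

The pick is seated. I'll release it and rise.

```bash
python3 -m inch '[[[0,0,-0.002,0,0,0,1],[0,0,-0.002,0,0,0,0.6],[0,0,-0.002,0,0,0,0.3],[0,0,-0.002,0,0,0,-0.2],[0,0,-0.002,0,0,0,-0.6],[0,0,-0.002,0,0,0,-1],[0,0,-0.002,0,0,0,-1],[0,0,-0.002,0,0,0,-1],[0,0,-0.002,0,0,0,-1],[0,0,-0.002,0,0,0,-1]]]'
python3 -m inch '[[[0,0,-0.02,0,0,0,-1],[0,0,-0.06,0,0,0,-1],[0,0,-0.12,0,0,0,-1],[0,0,-0.2,0,0,0,-1],[0,0,-0.28,0,0,0,-1],[0,0,-0.36,0,0,0,-1],[0,0,-0.42,0,0,0,-1],[0,0,-0.45,0,0,0,-1],[0,0,-0.45,0,0,0,-1],[0,0,-0.45,0,0,0,-1]]]'
python3 - <<'E'
from h import *
i,P=cloud('wrist'); z=P[...,2]
X=P[(np.hypot(P[...,0]-.498,P[...,1]-.168)<.03)&(z>.165)&(z<.185)]; print('handle top',len(X),X.mean(0),cv2.minAreaRect(X[:,:2].astype(np.float32)))
i,P=cloud('top'); v,u=np.mgrid[:384,:512]; hsv=cv2.cvtColor(i,cv2.COLOR_BGR2HSV)
red=(hsv[...,1]>150)&((hsv[...,0]<6)|(hsv[...,0]>174))&(abs(P[...,0]-.5)<.1)&(abs(P[...,1]+.17)<.06); print('red',red.sum(),P[red].mean(0))
z=P[...,2]; m=(u>280)&(u<345)&(v>170)&(v<250)&(z>.011)&(z<.02)&(np.hypot(P[...,0]-.46,P[...,1]+.165)<.08); print('saucer',cv2.minEnclosingCircle(P[m][:,:2].astype(np.float32)))
E
```

```text
t: 31.42
position: [0.4986, 0.1679, 0.1328]
eef_rot: [-0.071, 0.997, -0.0, -0.0]
wrist_force: [0.4, 0.2, -0.4]
finger_gap: 0.0857
finger_force: 0.0
t: 32.25
position: [0.4987, 0.1679, 0.2677]
eef_rot: [-0.071, 0.997, -0.0, 0.0]
wrist_force: [-0.1, -0.3, 0.4]
finger_gap: 0.0854
finger_force: 0.0
handle top 339 [0.49760687 0.16810785 0.17317492] ((0.4983660578727722, 0.1682090312242508), (0.015871236100792885, 0.015228030271828175), 8.368668556213379)
red 22 [ 0.5015203  -0.17073186  0.01054892]
saucer ((0.4762650728225708, -0.1720738708972931), 0.06154460087418556)
```

The pick hangs upright in its bracket and is released. The key is in the saucer, the saucer hasn't moved, and the arm is clear of everything.

```bash
python3 -c "
from rig import job_done
print(job_done())"
```

```text
the job is handed in; nothing more can be done
None
```

I handed the job in at about 32 s of the 64 s allowed: the key lies in the saucer, the saucer hasn't moved, and the pick hangs released and upright in its bracket; no verdict came back.

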